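# Free the access panel with the cam driver

### The job

The access panel in the top of the small grey instrument case is still held by one of its two quarter-turn cam fasteners: the one whose long oval cam still reaches over the panel's edge. Take the upright flat-blade driver from its wooden stand, turn that fastener a quarter turn counter-clockwise (seen from above) to its stop with the driver, leave the other fastener released and the panel lying in its place, and put the driver back upright in the stand.

Things in the scene. Friction and masses are not known exactly. Their poses are not given: they have to be found in the camera images.
- driver_grip (a point): Loose black-handled flat-blade driver, 104 mm long, 110 g, upright in the wooden stand. Point: centre of its square handle, 25 x 25 x 60 mm, sides along own x and y (grip either pair); z up. Blade 24 mm wide along own x, 3.5 mm thick; its edge is 74 mm below this point. Shank 10 mm thick; a 32 mm collar 40 to 44 mm above the blade's edge rests on the stand.
- driver_tip (a point): The middle of the driver's blade edge, 74 mm below the centre of the handle; axes as driver_grip.
- stand_mouth (a point): Fixed wooden block 70 x 56 x 46 mm (own x, y, z) with one through pocket 34 mm long (own x), 14 mm wide (own y). Point: pocket's centre at the block's top. The driver hangs in it by its collar, blade along own x, blade edge 40 mm below this point, handle centre 34 mm above it.
- case: Fixed grey instrument case, 90 x 140 x 50 mm (own x, y, z); origin at the centre of its underside. The access panel lies flush in its top, in the middle, and the two cam fasteners stand on the top 44 mm either side of the middle along own y. A ball vise and tall instruments stand between and behind case and stand: travel 0.25 m or more above the bench, on the robot's side.
- panel_mid (a point): Centre of the loose bare-metal access panel, 70 x 56 x 4 mm (own x, y, z), lying flush in the top of the case.
- cam_a (a joint): Turn of the fastener still locked at the start (at either end of the panel), counter-clockwise from above: about 0 locked, cam and slot along the case's y, over the panel's edge; pi/2 released, at its stop, along the case's x, clear of the panel. Slight friction (0.06 N m), stays where left. Blade and slot have up to 0.2 rad of play: turn the driver that much further, to the stop.
- slot_a (a point): Fastener cam_a: steel oval cam 48 x 26 x 4 mm with a slotted boss. Point: middle of the slot's floor, on the turning axis, 56 mm above the bench; own x runs along slot and cam and turns with it, z up. The slot is 8 mm wide, 32 mm long, open at both ends; its walls rise 13 mm from the floor, upright for 6 mm, then flaring to 19 mm wide.
- cam_b (a joint): Turn of the other fastener, already released (about pi/2 at the start); same meaning as cam_a. Leave it so.
- slot_b (a point): Middle of the slot's floor of fastener cam_b, as slot_a.

How it is judged:
By the outcome, as a careful person would: the job done as asked, in the order asked, and still so for the second after the job is handed in, with the robot touching nothing.
It also fails if it takes over 64 s, if anything falls off the work surface, if the arm or the gripper's body presses on something with over 40 N, if the wrist force passes 120 N, or if a joint passes its speed limit or range.

### The arm

A 6-joint arm with a two-finger parallel gripper is mounted at the origin on the work surface; the furniture and walls round the work are solid. World frame = base frame: x ahead of the robot, y to its left, z up, the work surface at z = 0. Lengths are in m, angles in rad, forces in N, time in s.
With the tool pointing down it reaches from about 0.3 to 0.775 m from the base axis. Payload 14.6 kg.
Tool frame: the origin (TCP) lies at the very end of the fingers, on their centre line; the grasp point (between the pads) lies 19 mm behind it (ctrl.hold_point_z is the distance from the TCP to the grasp point, in m); x points along the fingers, y is the direction in which the jaws open and shut, and the axes are right-handed (so a half turn about x gives the same grasp; the last joint's range is limited). The gripper opens to 94 mm and grips with 3 to 60 N. Pads are 16 mm wide; open, the fingers measure 119 mm over their backs; the gripper's body (75 mm by 177 mm) begins 78 mm behind the grasp point.
Start: joints at [1.232, 0.3, 1.521, -0, 1.321, -0.067], TCP at [0.148, 0.53, 0.18] pointing down, gripper open.
Joint ranges: [-3.03, 3.03], [-0.79, 2.21], [0.23, 2.52], [-1.04, 4.18], [0, 3.07], [-2.55, 2.55]. Speed limits (rad/s): [2.22, 2.22, 2.57, 3.14, 3.14, 3.14].

### API

Orientations are given as [roll, pitch, yaw] about the fixed x, y, z axes, in that order (R = Rz(yaw) Ry(pitch) Rx(roll)).
In Python, from station import get_obs, camera, ticket, ctrl gives the robot as it stands.
- The arm moves only by the tool step_arm, never from a script. Its argument "motion" is a list that holds one entry, the list of rows, each a list of 6 numbers: the shift along the tool's x, y, z in m, then the turn, a rotation vector about the tool's x, y, z in degrees. A call has 1 to 12 rows; each row shifts and turns the commanded pose from where the row before left it, along the tool's axes as they then stand; what a row does not reach is not made up. A row lasts 1/8 s, in which the tool goes at most 62.5 mm and 10.7 degrees, less where a joint would pass 70% of its speed; a pose out of reach is approached as far as the arm can. A call is refused whole if a number of a shift passes 0.0625 or a number of a turn 10.7, either way. A call with a gripper value outside its range is refused whole. "fingers" is the finger opening in m, from 0 to 0.094, set as the call begins (left out, the last holds). The fingers move at their own pace and stop on an object; "squeeze" is the grip in N (left out, the last holds). Time passes only in rows, so rows that do not move let the fingers close. It gives the time, the measured TCP pose, the force and the opening at its end, in the units of the state.
- get_obs(): the state, without advancing time (a new reading comes with each control period).
- camera(name): name is "side" or "top" or "wrist"; returns a dict with "pixels" (480x640x3 uint8, red, green, blue), "fx", "fy", "cx", "cy" (pixels), "k1" (the pictures are not rectified: a ray, as slopes to the right and down, at radius r is drawn at 1 + k1 r^2 times it, then the intrinsics apply), "extrinsics" (4x4, takes a point from world to camera coordinates); the wrist camera has in their place "T_tool_cam" (4x4, takes a point from camera to tool coordinates, whose origin is the TCP and whose axes are the tool frame's). Camera axes: x right, y up, looking along -z (the intrinsics and any distortion apply to the point x, -y, -z); pixel columns grow to the right and rows downward; lengths in m; the calibration is good to about 2 mm. A picture is of the moment at which its call begins: read the wrist's pose just before it. There is no depth.
- ticket.hand_in(): hands the job in, once; it reports no verdict.
The state is a dict: "time_s": time; "qpos": joint angles; "joint_vel": joint speeds; "tau": joint torques, N m; "ee_pos": TCP position; "eef_rot": TCP orientation; "force": force on the tool from outside, world axes, zero at the start; "moment": the same for the moment, N m; "grip_width": finger opening in m.
Only numpy, scipy, OpenCV 4.12 (cv2) and the standard library are available. Lean on these libraries where they do the work, as an engineer would, in place of code of your own. Each camera call takes 0.05 s, during which the arm holds its last target.

## Working session

There is one attempt and no reset: what is moved stays moved. The work goes in short steps, Python scripts to look and compute and a tool call to move; the robot and the scene stay as the last step left them, time stands still between calls to the robot, and variables do not carry over. Pictures are saved under pics/ and viewed, and the job is handed in when it is done.

Besides the shell and the picture viewer there is one more tool, called as name(argument=value, ...) on one line, values as JSON. step_arm: Moves the arm, as the interface text tells. Its arguments: {"type":"object","properties":{"motion":{"type":"array","items":{"type":"array","items":{"type":"array","items":{"type":"number"}}}},"fingers":{"type":"number"},"squeeze":{"type":"number"}},"required":["motion"]}

```bash
ls; mkdir -p pics
python3 - <<'E'
from station import get_obs, camera, ticket, ctrl
import cv2,json
o=get_obs();print(o);print(ctrl.hold_point_z)
for n in ["side","top","wrist"]:
    c=camera(n);cv2.imwrite(f"pics/{n}0.png",c["pixels"][:,:,::-1])
    print({k:v for k,v in c.items() if k!="pixels"})
E
```

```text
pics
{'time_s': 0.0, 'qpos': array([ 1.23240944e+00,  3.00445531e-01,  1.52158559e+00, -2.23599028e-05,
        1.32070861e+00, -6.66177489e-02]), 'joint_vel': array([-0.00076185,  0.00021977, -0.00080773, -0.00075724, -0.00054335,
        0.00113359]), 'tau': array([ 6.50967522e-04, -5.31794250e+01, -3.52739525e+01,  7.08467234e-02,
        2.42924545e-02, -8.16665647e-05]), 'ee_pos': array([0.14755969, 0.52952843, 0.17969847]), 'eef_rot': array([-1.61853537,  1.56964904, -1.89029896]), 'force': array([-0.61606063, -0.63727113,  0.79682832]), 'moment': array([-0.05034141, -0.05200856, -0.02425912]), 'grip_width': 0.09383070041188497}
0.0188
{'fx': 437.88164329370886, 'fy': 437.88164329370886, 'cx': 317.9566474218296, 'cy': 252.38964258696976, 'k1': -0.022923431907779443, 'extrinsics': array([[-0.99486876, -0.10093209, -0.00698961,  0.49995498],
       [ 0.04294424, -0.48382605,  0.87410992, -0.02007987],
       [-0.09160749,  0.86932449,  0.48567787, -0.99122468],
       [ 0.        ,  0.        ,  0.        ,  1.        ]])}
{'fx': 484.9078422129305, 'fy': 484.9078422129305, 'cx': 319.8348380803184, 'cy': 226.56725188818052, 'k1': -0.13379051489076135, 'extrinsics': array([[-0.00864636, -0.99992093, -0.0091308 ,  0.16368038],
       [ 0.98200702, -0.01021337,  0.18856801, -0.5183359 ],
       [-0.18864635, -0.00733608,  0.98201769, -0.85137608],
       [ 0.        ,  0.        ,  0.        ,  1.        ]])}
{'fx': 390.2569056527536, 'fy': 390.2569056527536, 'cx': 323.06314479620954, 'cy': 239.3609125721908, 'k1': -0.04987052768599105, 'T_tool_cam': array([[-8.81300601e-05,  2.64953486e-01, -9.64261190e-01,
        -2.04292969e-01],
       [ 9.99999976e-01,  2.15617072e-04, -3.21505869e-05,
         6.82653786e-04],
       [ 1.99392765e-04, -9.64261170e-01, -2.64953499e-01,
        -7.68694112e-02],
       [ 0.00000000e+00,  0.00000000e+00,  0.00000000e+00,
         1.00000000e+00]])}
```

View pics/side0.png

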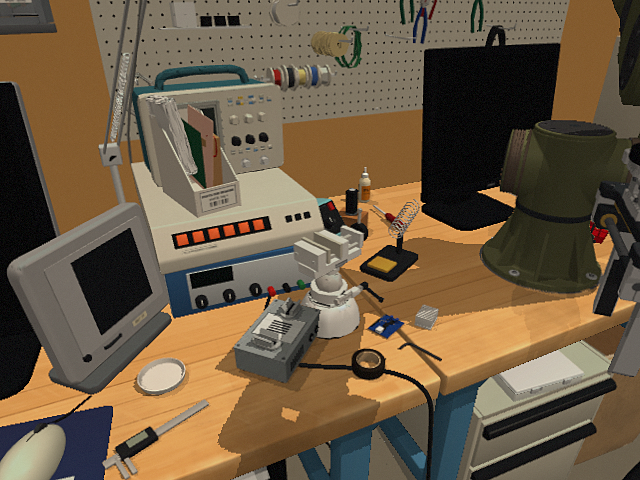

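View pics/top0.png

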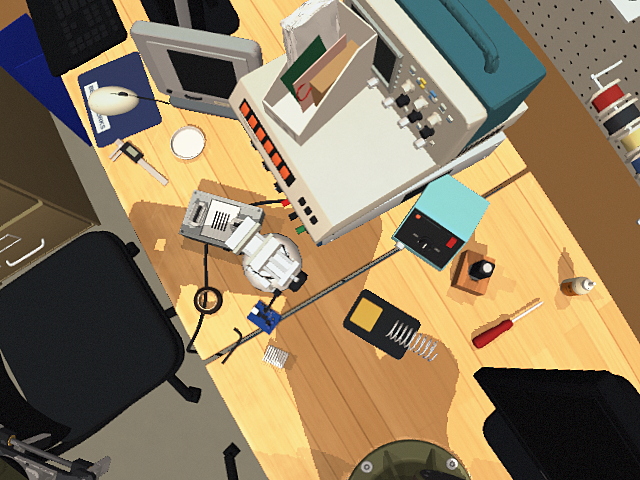

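View pics/wrist0.png

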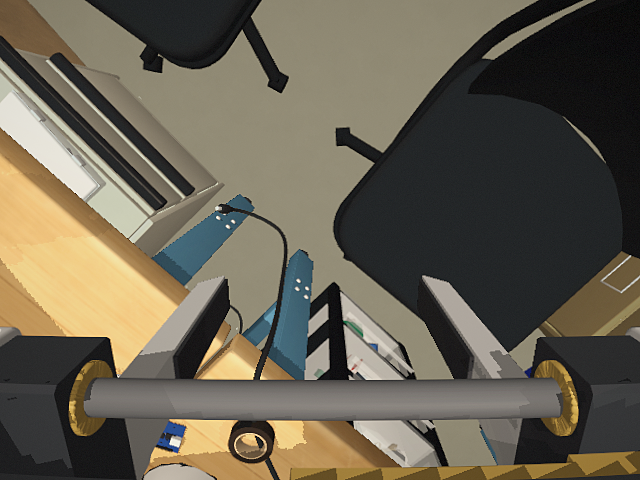

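The top view shows the case near (222,222) with fasteners near (198,213) and (245,235). The stand and its black handle are near (475,270). Next I'll zoom in and set up ray helpers.

```bash
cat > h.py <<'E'
import numpy as np,cv2
from station import get_obs,camera,ctrl
from scipy.spatial.transform import Rotation as R
def toolpose(o):
    T=np.eye(4);T[:3,:3]=R.from_euler('xyz',o['eef_rot']).as_matrix();T[:3,3]=o['ee_pos'];return T
def snap(n,name=None):
    o=get_obs();c=camera(n)
    c['Twc']=np.linalg.inv(c['extrinsics']) if 'extrinsics' in c else toolpose(o)@c['T_tool_cam']
    if name:cv2.imwrite(f'pics/{name}.png',c['pixels'][:,:,::-1])
    return c
def ray(c,uv):
    K=np.array([[c['fx'],0,c['cx']],[0,c['fy'],c['cy']],[0,0,1]])
    p=cv2.undistortPoints(np.array([[uv]],float),K,np.array([c['k1'],0,0,0,0]))[0,0]
    d=c['Twc'][:3,:3]@np.array([p[0],-p[1],-1]);return c['Twc'][:3,3],d/np.linalg.norm(d)
def onz(c,uv,z):
    o,d=ray(c,uv);return o+d*(z-o[2])/d[2]
def proj(c,P):
    q=np.linalg.inv(c['Twc'])@np.append(P,1);x,y=q[0]/-q[2],-q[1]/-q[2];s=1+c['k1']*(x*x+y*y)
    return np.array([c['fx']*x*s+c['cx'],c['fy']*y*s+c['cy']])
def crop(c,x0,y0,w,h,s,name):
    cv2.imwrite(f'pics/{name}.png',cv2.resize(c['pixels'][y0:y0+h,x0:x0+w,::-1],None,fx=s,fy=s,interpolation=cv2.INTER_CUBIC))
E
python3 - <<'E'
from h import *
t=snap('top');s=snap('side')
crop(t,165,180,150,110,5,'t_case');crop(t,430,230,110,80,7,'t_stand');crop(s,220,220,140,170,4,'s_case');crop(s,310,150,120,140,5,'s_stand')
for n,uv,z in [('slot left',(198,213),.06),('slot right',(245,235),.06),('handle top',(483,268),.11),('stand',(475,270),.046)]:print(n,onz(t,uv,z))
E
```

```text
slot left [0.54614693 0.38612729 0.06      ]
slot right [0.50359015 0.29654407 0.06      ]
handle top [ 0.43251464 -0.12305587  0.11      ]
stand [ 0.43546718 -0.12886806  0.046     ]
```

View pics/t_case.png

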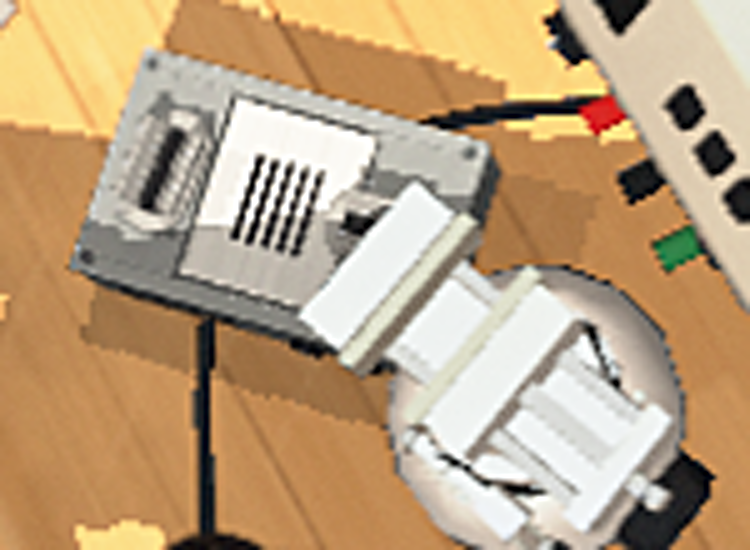

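View pics/t_stand.png

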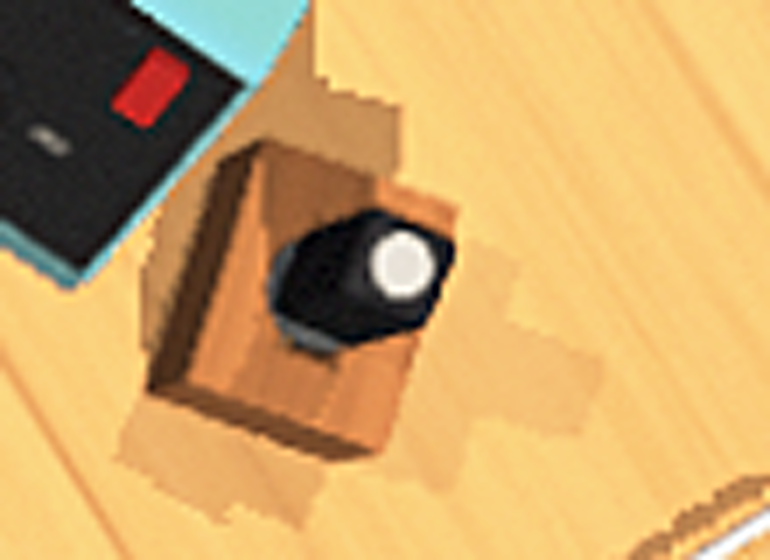

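View pics/s_case.png

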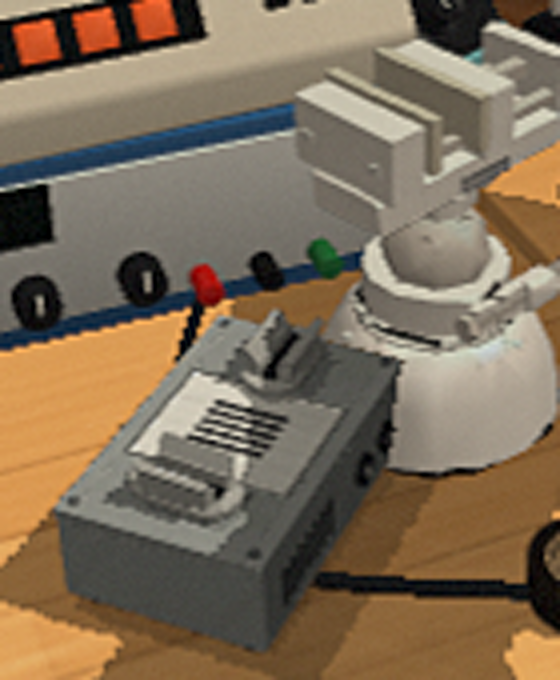

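View pics/s_stand.png

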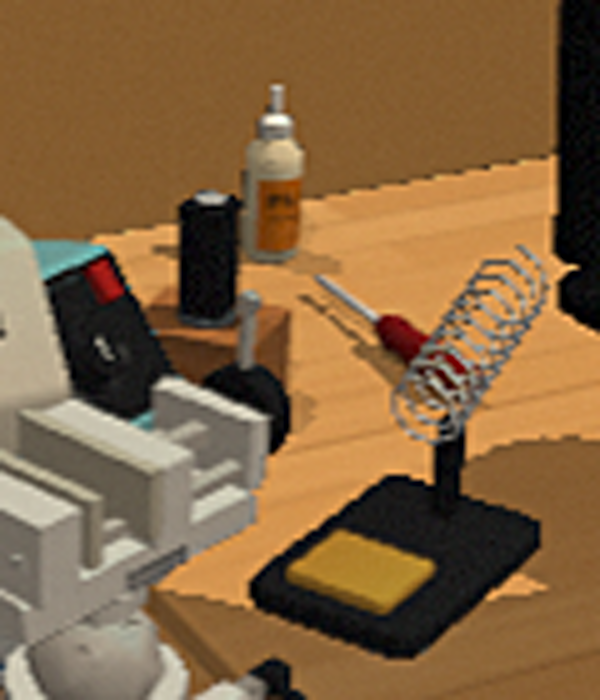

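```bash
cat >> h.py <<'E'
def tri(c1,u1,c2,u2):
    o1,d1=ray(c1,u1);o2,d2=ray(c2,u2)
    A=np.stack([d1,-d2],1);s=np.linalg.lstsq(A,o2-o1,rcond=None)[0]
    p=o1+d1*s[0];q=o2+d2*s[1];return (p+q)/2,np.linalg.norm(p-q)
E
python3 - <<'E'
from h import *
t=snap('top');s=snap('side')
print(t['Twc'][:3,3],s['Twc'][:3,3])
T=lambda x,y:(165+(x+.5)/5-.5,180+(y+.5)/5-.5)
S=lambda x,y:(220+(x+.5)/4-.5,220+(y+.5)/4-.5)
for n,a,b in [('jaw hiX',(418,182),(300,92)),('jaw loX',(302,312),(395,138)),('slotR',(365,215),(280,350)),('corner farR',(495,145),(222,320)),('corner nearL',(72,265),(265,568)),('corner L hiX',(148,50),(62,512)),('slotL',(163,172),(190,480))]:
    print(n,tri(t,T(*a),s,S(*b)), onz(t,T(*a),.05))
T2=lambda x,y:(430+(x+.5)/7-.5,230+(y+.5)/7-.5)
S2=lambda x,y:(310+(x+.5)/5-.5,150+(y+.5)/5-.5)
print('handle top',tri(t,T2(403,265),s,S2(210,195)))
for p in [(262,140),(458,210),(380,455),(150,388)]: print(onz(t,T2(*p),.046))
E
```

```text
[0.34981574 0.15212771 0.93530247] [0.4074483  0.90244222 0.5024624 ]
jaw hiX (array([0.51392497, 0.27395351, 0.16815262]), np.float64(0.0038267561578636533)) [0.54145702 0.29289467 0.05      ]
jaw loX (array([0.4711979 , 0.3107169 , 0.16913114]), np.float64(0.004105941055914618)) [0.49247409 0.33548328 0.05      ]
slotR (array([0.5223985, 0.3098472, 0.0639889]), np.float64(0.007486563381684972)) [0.52904773 0.31264382 0.05      ]
corner farR (array([0.55477408, 0.26455799, 0.04499239]), np.float64(0.003380789683517168)) [0.55534422 0.2640674  0.05      ]
corner nearL (array([0.50902808, 0.42405087, 0.04862817]), np.float64(0.004533479451983683)) [0.51108135 0.42381977 0.05      ]
corner L hiX (array([0.59287044, 0.39874758, 0.04654994]), np.float64(0.004615721009442254)) [0.59430232 0.39817249 0.05      ]
slotL (array([0.54325226, 0.38812506, 0.05727186]), np.float64(0.003140196752112718)) [0.54647345 0.39026331 0.05      ]
handle top (array([ 0.43196217, -0.12983314,  0.11174773]), np.float64(0.0024585062648350927))
[ 0.47400057 -0.11596706  0.046     ]
[ 0.45433294 -0.16858007  0.046     ]
[ 0.38964908 -0.14297197  0.046     ]
[ 0.40851749 -0.08194002  0.046     ]
```

Run:
```python
from h import *
o=get_obs();T=toolpose(o);print(np.round(T,3))
t=snap('top');s=snap('side')
# tall instrument near edges
T_=lambda x,y:(165+(x+.5)/5-.5,180+(y+.5)/5-.5)
for n,uv,z in [('scope corner bottom (320,243)',(320,243),.15),('binding posts',(287,203),.1),('scope top-left(230,95)',(232,92),.15)]:
    print(n,onz(t,uv,z),onz(t,uv,.25))
```

```text
[[-0.     0.268  0.963  0.148]
 [-0.     0.963 -0.268  0.53 ]
 [-1.    -0.    -0.     0.18 ]
 [ 0.     0.     0.     1.   ]]
scope corner bottom (320,243) [0.47325041 0.1579607  0.15      ] [0.4575323  0.15721793 0.25      ]
binding posts [0.55344124 0.21623051 0.1       ] [0.51687505 0.20471921 0.25      ]
scope top-left(230,95) [0.74529946 0.31166664 0.15      ] [0.69493878 0.29135103 0.25      ]
```

step_arm(motion=[[[-0.05, 0, 0, 0, 0, 0], [-0.05, 0, 0, 0, 0, 0], [-0.04, 0, 0, 0, 0, 0], [0, -0.0166, 0.0474, 0, 0, 0], [0, -0.0166, 0.0474, 0, 0, 0], [0, -0.0166, 0.0474, 0, 0, 0], [0, -0.0166, 0.0474, 0, 0, 0], [0, -0.0166, 0.0474, 0, 0, 0], [0, -0.0166, 0.0474, 0, 0, 0], [0, -0.0166, 0.0474, 0, 0, 0], [0, -0.0166, 0.0474, 0, 0, 0], [0, 0, 0, 0, 0, 0]]], fingers=0.05)

```text
time_s: 1.95
ee_pos: [0.4792, 0.2981, 0.3195]
eef_rot: [-2.117, 1.57, -2.392]
force: [0.2, 0.2, -0.1]
grip_width: 0.0502
```

Run:
```python
from h import *
w=snap('wrist','w1');print(get_obs()['joint_vel'],w['Twc'][:3,3])
```

```text
[ 0.04335826 -0.02116116  0.01261531  0.00238308  0.00077944  0.01185283] [0.40554983 0.3198502  0.5238245 ]
```

View pics/w1.png

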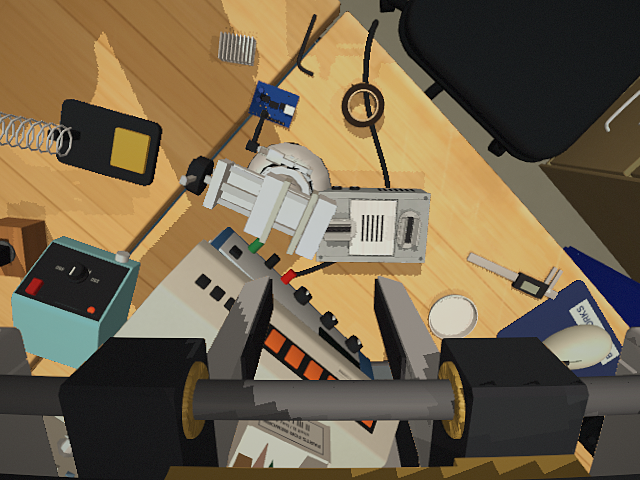

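Run:
```python
from h import *
w=snap('wrist');print(abs(get_obs()['joint_vel']).max())
crop(w,190,130,260,160,3,'w2')
```

```text
0.026715239136565542
```

View pics/w2.png

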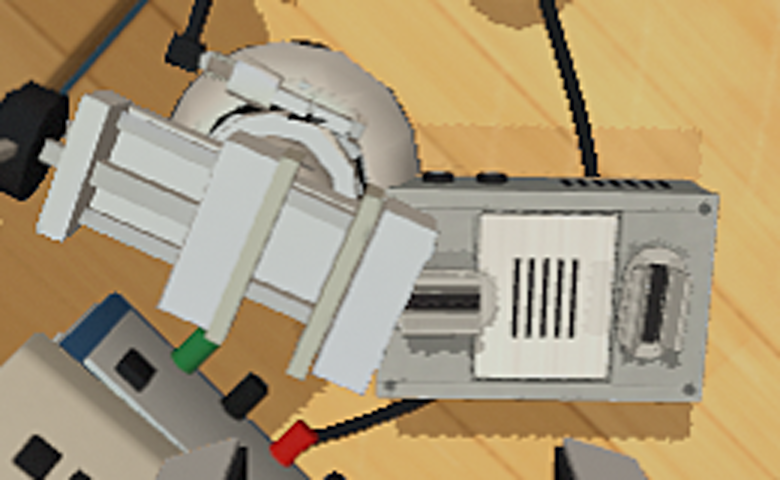

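Run:
```python
from h import *
w=snap('wrist');t=snap('top');s=snap('side')
W=lambda x,y:(190+(x+.5)/3-.5,130+(y+.5)/3-.5)
T=lambda x,y:(165+(x+.5)/5-.5,180+(y+.5)/5-.5)
S=lambda x,y:(220+(x+.5)/4-.5,220+(y+.5)/4-.5)
for n,a in [('nearL',(718,193)),('L hiX',(704,402)),('R hiX',(378,397))]: print(n,onz(w,W(*a),.05))
for n,a in [('slotL',(655,303)),('slotR y', (470,298))]: print(n,onz(w,W(*a),.056),onz(w,W(*a),.069))
for n,a in [('panel1',(479,212)),('p2',(616,214)),('p3',(608,382)),('p4',(475,377))]: print(n,onz(w,W(*a),.05))
print('jaw loX',tri(w,W(438,230),t,T(302,312)),tri(w,W(438,230),s,S(395,138)))
print('jaw hiX',tri(w,W(365,393),t,T(418,182)),tri(w,W(365,393),s,S(300,92)))
for z in(.16,.168):print(onz(w,W(440,232),z),onz(w,W(367,394),z))
```

```text
nearL [0.50817205 0.42706341 0.05      ]
L hiX [0.59509042 0.4031525  0.05      ]
R hiX [0.55515137 0.26913089 0.05      ]
slotL [0.54475617 0.39124281 0.056     ] [0.54083327 0.38930512 0.069     ]
slotR y [0.52211284 0.31807444 0.056     ] [0.51881837 0.3181674  0.069     ]
panel1 [0.48957566 0.33080336 0.05      ]
p2 [0.50545122 0.38475523 0.05      ]
p3 [0.57511539 0.36535173 0.05      ]
p4 [0.55764495 0.3112944  0.05      ]
jaw loX (array([0.47504613, 0.31467163, 0.14947286]), np.float64(0.0027807114213863563)) (array([0.46913795, 0.31492182, 0.17126094]), np.float64(0.0008284371180429878))
jaw hiX (array([0.51941861, 0.276612  , 0.15299956]), np.float64(0.0005321263855975876)) (array([0.5125937 , 0.27888904, 0.17083914]), np.float64(0.0028711454917581774))
[0.47245678 0.31515329 0.16      ] [0.51799949 0.27806721 0.16      ]
[0.47094092 0.31529096 0.168     ] [0.51548384 0.27901903 0.168     ]
```

Run:
```python
from h import *
t=snap('top');s=snap('side')
crop(t,210,70,180,180,4,'t_in');crop(s,100,60,270,270,2.9,'s_in')
```

```text
(no output)
```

View pics/t_in.png

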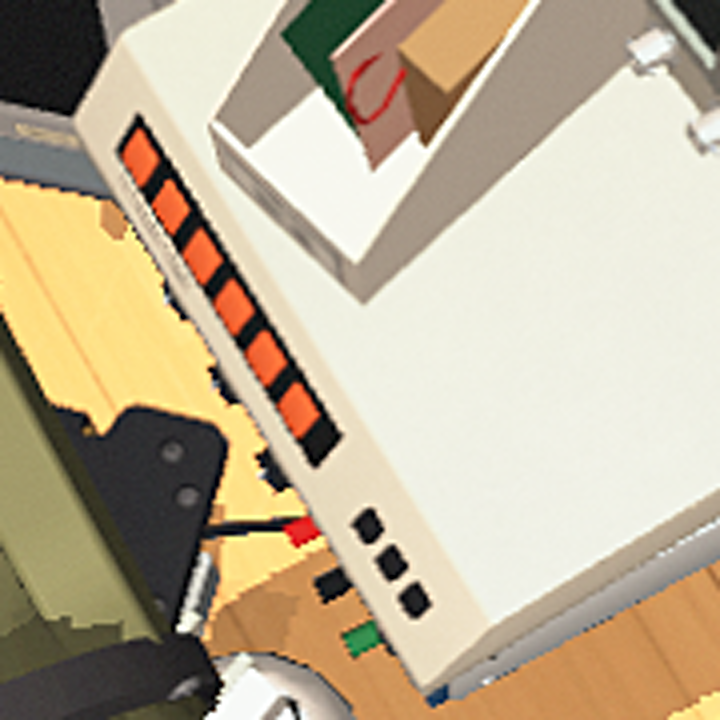

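View pics/s_in.png

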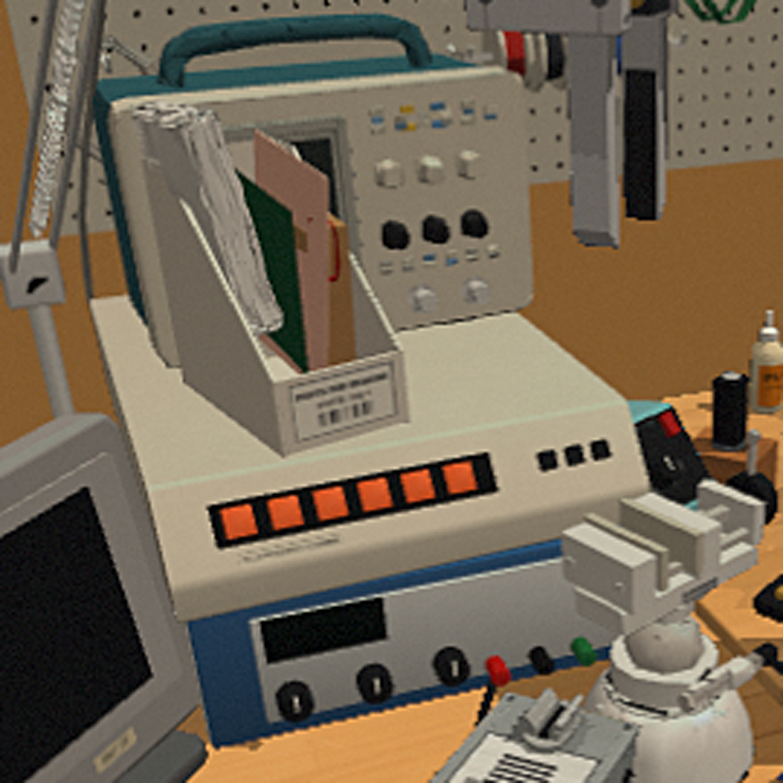

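Run:
```python
from h import *
t=snap('top');s=snap('side')
T=lambda x,y:(210+x/4,70+y/4);S=lambda x,y:(100+x/2.9,60+y/2.9)
for n,a,b in [('btn1',(140,150),(238,520)),('btn6',(300,410),(461,477)),('sq1',(368,525),(547,460)),('sq3',(415,600),(600,450)),('topedgeR',(492,625),(628,402)),('red post',(303,528),(499,670))]:
    print(n,tri(t,T(*a),s,S(*b)))
for p in [(78,120),(425,690)]: print('front edge', onz(t,T(*p),.15))
```

```text
btn1 (array([0.70219321, 0.28317264, 0.17109058]), np.float64(0.005105237992818365))
btn6 (array([0.58640794, 0.21425126, 0.16988628]), np.float64(0.0033580759816215114))
sq1 (array([0.53745325, 0.18634297, 0.17031258]), np.float64(0.0028968163771973293))
sq3 (array([0.50629462, 0.16750108, 0.16986642]), np.float64(0.0028276647921963226))
topedgeR (array([0.49150221, 0.13706467, 0.1908929 ]), np.float64(0.003155651078069724))
red post (array([0.56923118, 0.22345617, 0.03513502]), np.float64(0.003925727672770653))
front edge [0.7298851 0.3155285 0.15     ]
front edge [0.47414156 0.16410027 0.15      ]
```

step_arm(motion=[[[0, -0.053, 0.0086, 0, 0, 0], [0, -0.053, 0.0086, 0, 0, 0], [0, -0.053, 0.0086, 0, 0, 0], [0, -0.053, 0.0086, 0, 0, 0], [0, -0.053, 0.0086, 0, 0, 0], [0, -0.053, 0.0086, 0, 0, 0], [0, -0.053, 0.0086, 0, 0, 0], [0, -0.053, 0.0086, 0, 0, 0], [0, 0, 0, 10.6, 0, 0], [0, 0, 0, 10.6, 0, 0], [0, 0, 0, 10.6, 0, 0], [0, 0, 0, 10.6, 0, 0]]])

```text
time_s: 3.9
ee_pos: [0.4297, -0.1266, 0.3204]
eef_rot: [0.663, 1.571, -0.355]
force: [-0.3, -0.6, -1.2]
grip_width: 0.0499
```

step_arm(motion=[[[0, 0, 0, 10.6, 0, 0], [0, 0, 0, 10.6, 0, 0], [0, 0, 0, 10.6, 0, 0], [0, 0, 0, 10.6, 0, 0], [0, 0, 0, 10.6, 0, 0], [0, 0, 0, 0, 0, 0], [0, 0, 0, 0, 0, 0]]])

```text
time_s: 4.78
ee_pos: [0.4297, -0.1267, 0.3203]
eef_rot: [1.565, 1.571, -0.368]
force: [-0.2, 0.1, 0.8]
grip_width: 0.0499
```

Run:
```python
from h import *
o=get_obs();print(abs(o['joint_vel']).max(),o['time_s'],np.round(toolpose(o),4))
w=snap('wrist','w3');crop(w,220,130,200,150,4,'w3c')
```

```text
0.012006022689452918 4.775 [[ 1.000e-04  9.354e-01 -3.537e-01  4.297e-01]
 [-1.000e-04 -3.537e-01 -9.354e-01 -1.267e-01]
 [-1.000e+00  1.000e-04  0.000e+00  3.203e-01]
 [ 0.000e+00  0.000e+00  0.000e+00  1.000e+00]]
```

View pics/w3c.png

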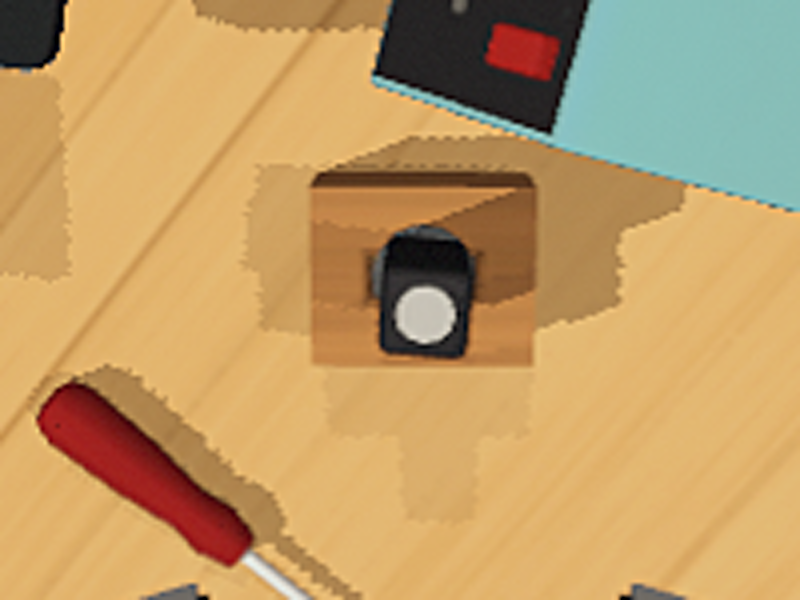

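View pics/w3.png

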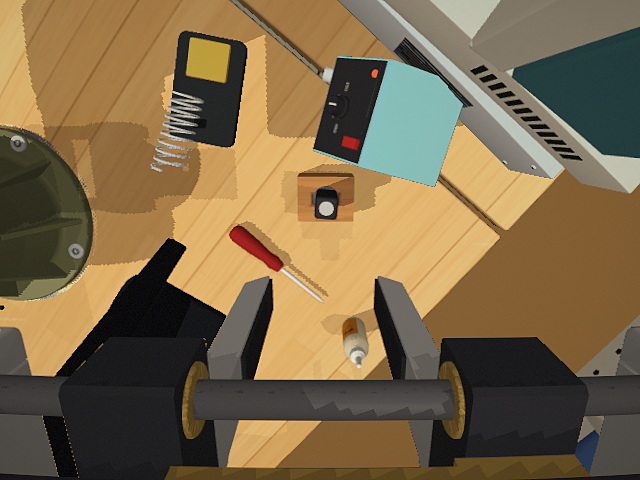

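Run:
```python
from h import *
w=snap('wrist');o=get_obs();T=toolpose(o)
W=lambda x,y:(220+(x+.5)/4-.5,130+(y+.5)/4-.5)
P=[onz(w,W(*p),.046) for p in [(313,186),(533,186),(533,366),(313,366)]]
for p in P:print(p)
print(P[1]-P[0],P[2]-P[1])
m=np.mean(P,0);h=onz(w,W(425,315),.11);hc=[onz(w,W(*p),.11) for p in [(382,351),(466,357),(474,270),(381,263)]]
print('stand',m,'disc',h,[np.round(x,4) for x in hc])
for q in (m,h):print('in tool',T[:3,:3].T@(q-T[:3,3]))
t=snap('top');s=snap('side')
T2=lambda x,y:(430+(x+.5)/7-.5,230+(y+.5)/7-.5);S2=lambda x,y:(310+(x+.5)/5-.5,150+(y+.5)/5-.5)
print(tri(w,W(425,315),t,T2(403,265)),tri(w,W(425,315),s,S2(210,195)))
```

```text
[ 0.41042817 -0.09137292  0.046     ]
[ 0.47314068 -0.11515602  0.046     ]
[ 0.45422437 -0.16810783  0.046     ]
[ 0.38962539 -0.14360409  0.046     ]
[ 0.06271251 -0.02378311  0.        ] [-0.01891631 -0.0529518   0.        ]
stand [ 0.43185465 -0.12956021  0.046     ] disc [ 0.43214811 -0.12926071  0.11      ] [array([ 0.4177, -0.1344,  0.11  ]), array([ 0.4385, -0.144 ,  0.11  ]), array([ 0.4487, -0.1225,  0.11  ]), array([ 0.4261, -0.1119,  0.11  ])]
in tool [0.27429165 0.00294614 0.00184103]
in tool [0.21029166 0.00312083 0.00145779]
(array([ 0.43260767, -0.12788348,  0.11762112]), np.float64(1.4311917201089056e-05)) (array([ 0.43149034, -0.1289694 ,  0.11186715]), np.float64(0.0015422419876117716))
```

Run:
```python
from h import *
w=snap('wrist');t=snap('top');s=snap('side')
W=lambda x,y:(220+(x+.5)/4-.5,130+(y+.5)/4-.5)
T2=lambda x,y:(430+(x+.5)/7-.5,230+(y+.5)/7-.5);S2=lambda x,y:(310+(x+.5)/5-.5,150+(y+.5)/5-.5)
print(tri(w,W(522,52),s,S2(103,282)),tri(t,T2(150,85),s,S2(103,282)))
print(onz(w,W(550,133),.1),onz(w,W(375,78),.1))
```

```text
(array([ 0.48058043, -0.07475182,  0.08634232]), np.float64(0.001636121009446254)) (array([ 0.48136013, -0.07548792,  0.08623778]), np.float64(0.00312336424618114))
[ 0.48045429 -0.09667803  0.1       ] [ 0.44182687 -0.06650132  0.1       ]
```

step_arm(motion=[[[0.04, 0.003, -0.0035, 0, 0, 0], [0.04, 0, 0, 0, 0, 0], [0.04, 0, 0, 0, 0, 0], [0.02, 0, 0, 0, 0, 0], [0, 0, 0, 0, 0, 0], [0, 0, 0, 0, 0, 0]]])

```text
time_s: 5.88
ee_pos: [0.4342, -0.1248, 0.1813]
eef_rot: [1.556, 1.569, -0.381]
force: [0.3, -0.7, 0.1]
grip_width: 0.0502
```

Run:
```python
from h import *
w=snap('wrist','w4');s=snap('side','s4')
```

```text
(no output)
```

View pics/w4.png

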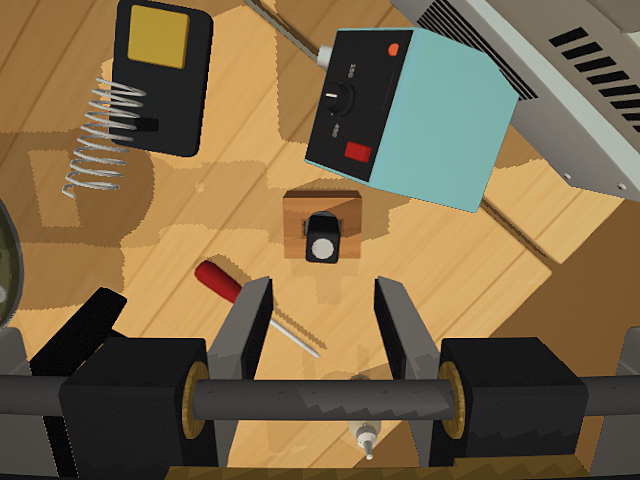

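View pics/s4.png

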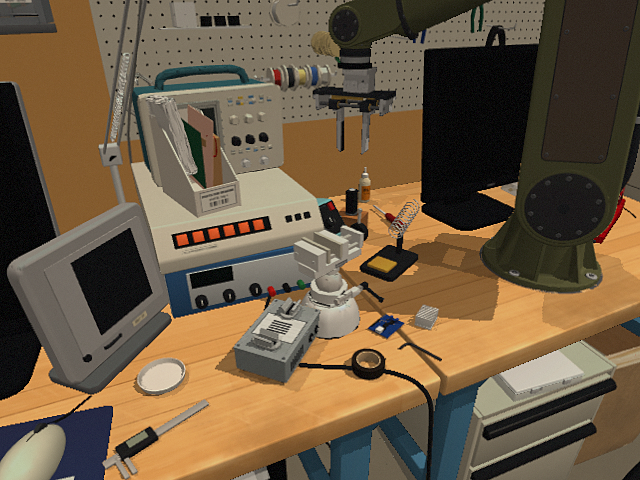

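step_arm(motion=[[[0.03, 0, 0, 0, 0, 0], [0.03, 0, 0, 0, 0, 0], [0.03, 0, 0, 0, 0, 0], [0.021, 0, 0, 0, 0, 0], [0, 0, 0, 0, 0, 0], [0, 0, 0, 0, 0, 0]]])

```text
time_s: 6.72
ee_pos: [0.4345, -0.1249, 0.0705]
eef_rot: [1.57, 1.569, -0.367]
force: [0.1, -0.1, 1.1]
grip_width: 0.0501
```

Run:
```python
from h import *
w=snap('wrist','w5')
```

```text
(no output)
```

View pics/w5.png

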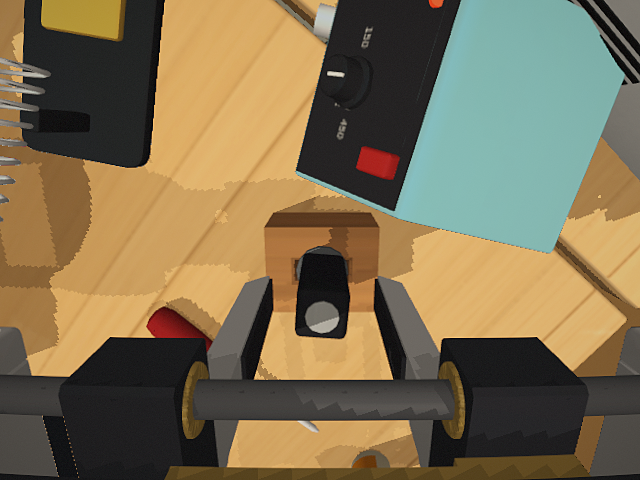

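step_arm(motion=[[[0, 0, 0, 4, 0, 0], [0, 0, 0, 0, 0, 0], [0, 0, 0, 0, 0, 0], [0, 0, 0, 0, 0, 0], [0, 0, 0, 0, 0, 0], [0, 0, 0, 0, 0, 0]]], fingers=0.01, squeeze=50)

```text
time_s: 7.52
ee_pos: [0.4341, -0.1247, 0.0698]
eef_rot: [1.66, 1.57, -0.346]
force: [-0.5, 1.2, 6.4]
grip_width: 0.0246
```

Run:
```python
from h import *
w=snap('wrist','w6');crop(w,200,180,240,180,3.3,'w6c');o=get_obs();print(o['force'],o['moment'],o['grip_width'])
```

```text
[-0.03974981  0.33129932  5.61574886] [0.01696413 0.27166943 0.08920205] 0.02447069008446189
```

View pics/w6c.png

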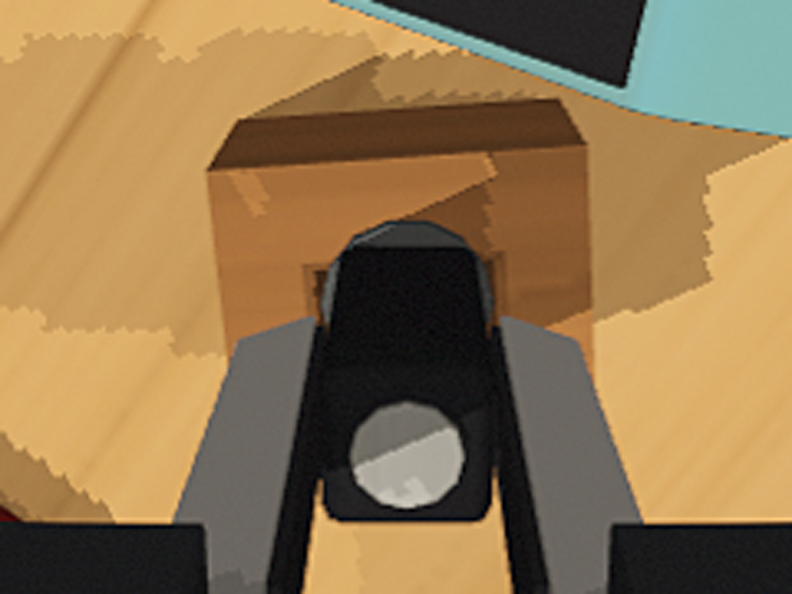

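step_arm(motion=[[[-0.02, 0, 0, 0, 0, 0], [-0.046, 0, 0, 0, 0, 0], [-0.046, 0, 0, 0, 0, 0], [-0.046, 0, 0, 0, 0, 0], [-0.046, 0, 0, 0, 0, 0], [-0.046, 0, 0, 0, 0, 0], [0, 0, 0, 9.4, 0, 0], [0, 0, 0, 9.4, 0, 0], [0, 0, 0, 9.4, 0, 0], [0, 0, 0, 9.4, 0, 0], [0, 0, 0, 9.5, 0, 0], [0, 0, 0, 9.5, 0, 0]]])

```text
time_s: 9.07
ee_pos: [0.4336, -0.1246, 0.319]
eef_rot: [-0.481, 1.57, 2.803]
force: [0.2, 1.1, -1.2]
grip_width: 0.0244
```

step_arm(motion=[[[0, -0.0462, -0.005, 0, 0, 0], [0, -0.0462, -0.005, 0, 0, 0], [0, -0.0462, -0.005, 0, 0, 0], [0, -0.0462, -0.005, 0, 0, 0], [0, -0.0462, -0.005, 0, 0, 0], [0, -0.0462, -0.005, 0, 0, 0], [0, -0.0462, -0.005, 0, 0, 0], [0, 0, 0, 0, 0, 0]]])

```text
time_s: 10.07
ee_pos: [0.4204, 0.2025, 0.3186]
eef_rot: [0.056, 1.569, -2.935]
force: [0.1, 0.5, -0.9]
grip_width: 0.0245
```

Run:
```python
from h import *
o=get_obs();print(np.round(o['qpos'],3),np.round(toolpose(o),4),o['grip_width'])
w=snap('wrist','w7');s=snap('side','s7')
```

```text
[0.37  0.041 1.507 0.    1.595 1.79 ] [[-1.300e-03  1.505e-01 -9.886e-01  4.204e-01]
 [-3.000e-04 -9.886e-01 -1.505e-01  2.025e-01]
 [-1.000e+00  1.000e-04  1.300e-03  3.186e-01]
 [ 0.000e+00  0.000e+00  0.000e+00  1.000e+00]] 0.024548509135916507
```

View pics/w7.png

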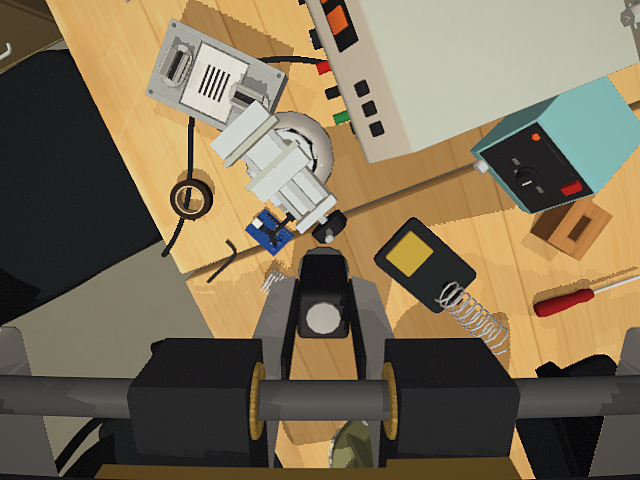

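View pics/s7.png

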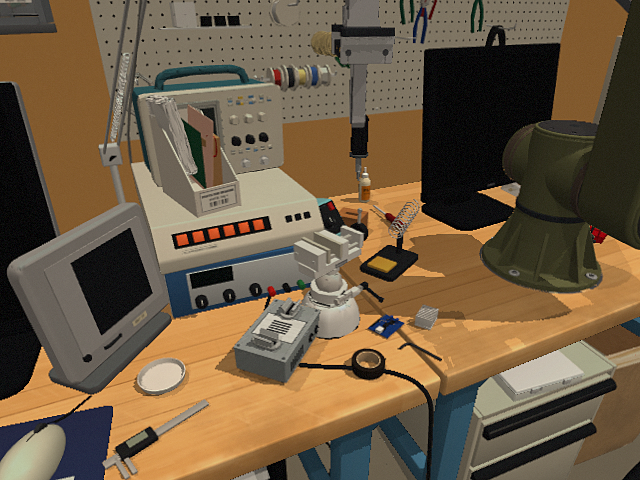

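Driver held. The wrist view shows the empty stand at (572,230) and the case at (215,80). Moving above the fastener.

step_arm(motion=[[[0, -0.0224, -0.0298, 0, 0, 0], [0, -0.0224, -0.0298, 0, 0, 0], [0, -0.0224, -0.0298, 0, 0, 0], [0, -0.0214, -0.0298, 0, 0, 0], [0.02, 0, 0, 0, 0, 0], [0.02, 0, 0, 0, 0, 0], [0, 0, 0, 0, 0, 0], [0, 0, 0, 0, 0, 0]]])

```text
time_s: 11.18
ee_pos: [0.5264, 0.3048, 0.2804]
eef_rot: [-2.882, 1.569, 0.406]
force: [-0.6, -0.5, -0.2]
grip_width: 0.0243
```

Run:
```python
from h import *
o=get_obs();print(abs(o['joint_vel']).max(),np.round(toolpose(o),4),o['grip_width'])
w=snap('wrist','w8');s=snap('side','s8');crop(s,200,110,180,260,2.3,'s8c')
```

```text
0.007366524898641798 [[ 1.200e-03  1.457e-01 -9.893e-01  5.264e-01]
 [ 5.000e-04 -9.893e-01 -1.457e-01  3.048e-01]
 [-1.000e+00 -3.000e-04 -1.300e-03  2.804e-01]
 [ 0.000e+00  0.000e+00  0.000e+00  1.000e+00]] 0.02432759174063496
```

View pics/w8.png

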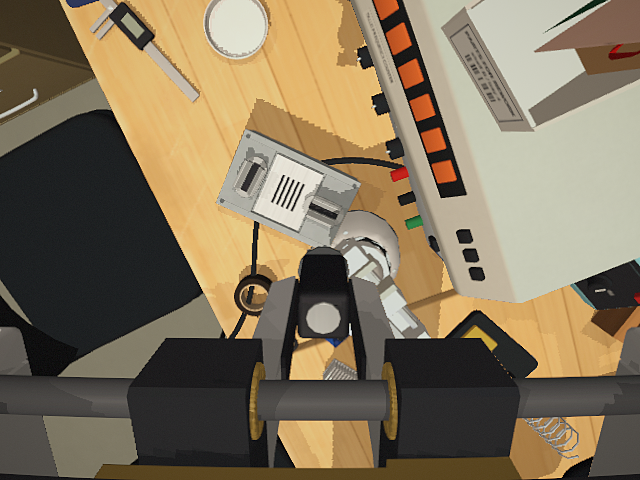

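View pics/s8c.png

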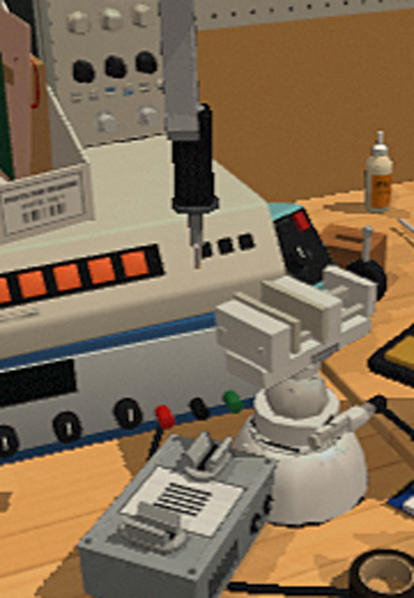

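Run:
```python
from h import *
w=snap('wrist');crop(w,210,120,160,130,5,'w8c')
```

```text
(no output)
```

View pics/w8c.png

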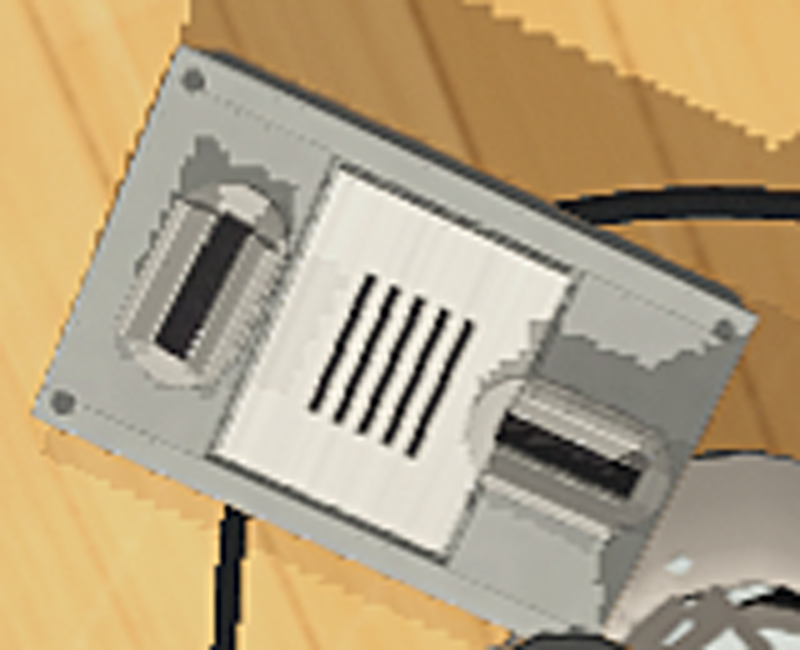

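Run:
```python
from h import *
w=snap('wrist');o=get_obs();T=toolpose(o);t=snap('top')
W=lambda x,y:(210+(x+.5)/5-.5,120+(y+.5)/5-.5)
A=onz(w,W(568,456),.056);B=onz(w,W(204,286),.056);print('A',A,'B',B,A-B,np.linalg.norm(A-B))
e1,e2=onz(w,W(497,426),.056),onz(w,W(638,486),.056);print(np.degrees(np.arctan2(*(e1-e2)[[1,0]])),np.linalg.norm(e1-e2))
c=[onz(w,W(*p),.05) for p in [(340,165),(578,275),(445,560),(212,455)]];print('panel',np.mean(c,0))
k=[onz(w,W(*p),.05) for p in [(183,47),(757,318),(38,410)]];print('case corners',k)
d=onz(w,(322.5,318.5),0.2804+.0102+.030);print('disc',d,T[:3,:3].T@(d-T[:3,3]))
print('A in tool',T[:3,:3].T@(A-T[:3,3]))
crop(w,290,190,160,150,5,'w8d')
```

```text
A [0.51932648 0.30487693 0.056     ] B [0.54517482 0.38922257 0.056     ] [-0.02584835 -0.08434563  0.        ] 0.08821747636929941
75.00612947321473 0.03431610388125763
panel [0.53257119 0.34640798 0.05      ]
case corners [array([0.59486155, 0.39994244, 0.05      ]), array([0.55522291, 0.26767084, 0.05      ]), array([0.51123113, 0.42473302, 0.05      ])]
disc [0.52061979 0.30533367 0.3206    ] [-0.04059059 -0.00072253  0.00539549]
A in tool [ 0.22400781 -0.00037124  0.00700969]
```

View pics/w8d.png

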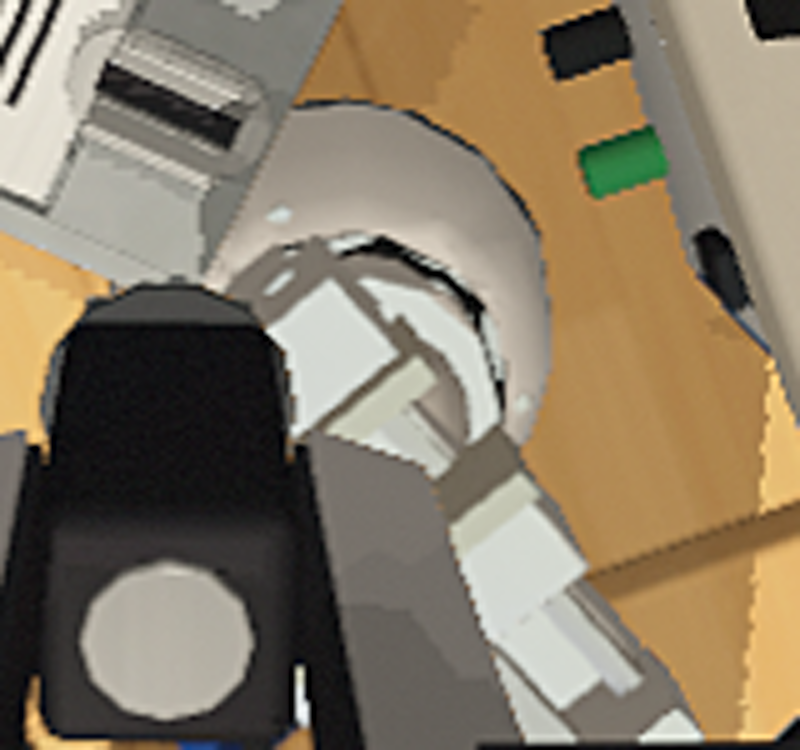

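Run:
```python
from h import *
w=snap('wrist');s=snap('side');t=snap('top')
W=lambda x,y:(290+(x+.5)/5-.5,190+(y+.5)/5-.5)
S=lambda x,y:(220+(x+.5)/4-.5,220+(y+.5)/4-.5)
print(tri(w,W(330,278),s,S(300,92)))
A=np.array([.5193,.3049])
for z in (.16,.168,.172):
  p=onz(w,W(330,278),z);q=onz(w,W(270,325),z);r=onz(w,W(402,352),z)
  n=np.array([.632,.775]);print(z,p,q,n@(A-p[:2]),n@(A-q[:2]),np.degrees(np.arctan2(*(q-p)[[1,0]])))
# precise driver clearance
```

```text
(array([0.51369706, 0.27609312, 0.16797796]), np.float64(0.004189482813241867))
0.16 [0.51357527 0.27578762 0.16      ] [0.5036407  0.28469802 0.16      ] 0.02618012764413154 0.025553210620639106 138.11077822745617
0.168 [0.51577052 0.27681101 0.168     ] [0.50608106 0.28550157 0.168     ] 0.02399960049804961 0.02338815090292508 138.11077822745617
0.172 [0.51686815 0.2773227  0.172     ] [0.50730124 0.28590335 0.172     ] 0.022909336925008704 0.02230562104406809 138.11077822745602
```

step_arm(motion=[[[0.03, 0.0004, 0.0016, 0, 0, 0], [0.03, 0, 0, 0, 0, 0], [0.025, 0, 0, 0, 0, 0], [0.02, 0, 0, 0, 0, 0], [0.02, 0, 0, 0, 0, 0], [0.01, 0, 0, 0, 0, 0], [0, 0, 0, 0, 0, 0], [0, 0, 0, 0, 0, 0]]])

```text
time_s: 12.58
ee_pos: [0.5248, 0.3051, 0.1452]
eef_rot: [-2.833, 1.569, 0.455]
force: [-0.4, 0.6, -1.2]
grip_width: 0.0242
```

Run:
```python
from h import *
o=get_obs();print(abs(o['joint_vel']).max(),np.round(toolpose(o),4),o['force'],o['moment'])
w=snap('wrist','w9');s=snap('side');crop(s,230,180,120,140,5,'s9c');crop(w,200,140,240,180,3.3,'w9c')
```

```text
0.0043960056842098005 [[ 1.200e-03  1.466e-01 -9.892e-01  5.248e-01]
 [ 6.000e-04 -9.892e-01 -1.466e-01  3.051e-01]
 [-1.000e+00 -4.000e-04 -1.300e-03  1.452e-01]
 [ 0.000e+00  0.000e+00  0.000e+00  1.000e+00]] [-0.3843139   0.58637929 -1.18478282] [-0.0387455   0.12196686  0.0222644 ]
```

View pics/s9c.png

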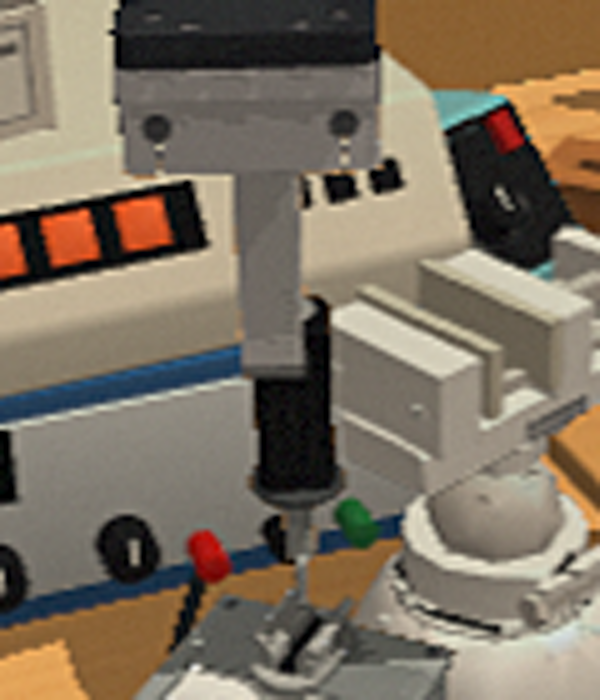

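View pics/w9c.png

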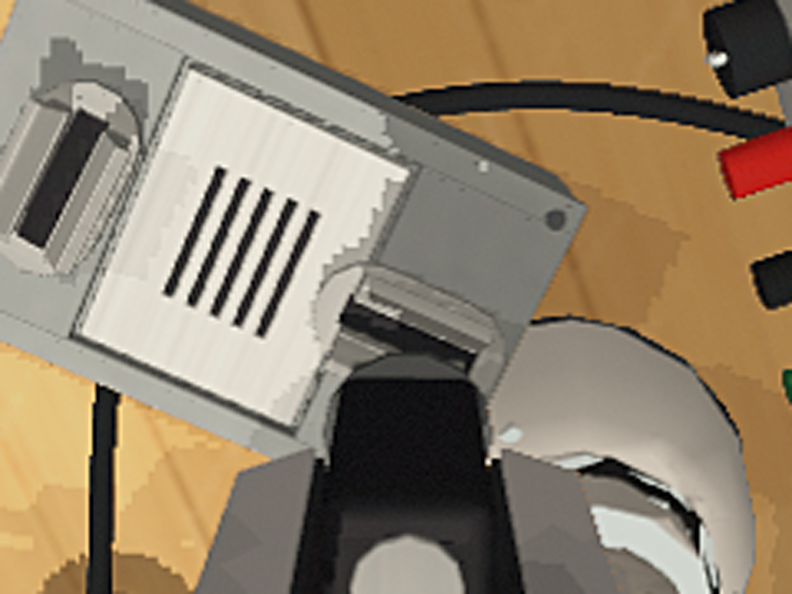

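step_arm(motion=[[[0.008, 0, 0, 0, 0, 0], [0.006, 0, 0, 0, 0, 0], [0.002, 0, 0, 0, 0, 0], [0.002, 0, 0, 0, 0, 0], [0, 0, 0, 0, 0, 0], [0, 0, 0, 0, 0, 0]]])

```text
time_s: 13.42
ee_pos: [0.5247, 0.3049, 0.1268]
eef_rot: [-2.919, 1.57, 0.369]
force: [1.7, -0.8, 5.1]
grip_width: 0.0248
```

Run:
```python
from h import *
o=get_obs();print(abs(o['joint_vel']).max(),np.round(toolpose(o),4),o['force'],o['moment'])
w=snap('wrist','w10');s=snap('side');crop(s,230,180,120,140,5,'s10c');crop(w,200,140,240,180,3.3,'w10c')
```

```text
0.002810690841980812 [[ 1.000e-03  1.465e-01 -9.892e-01  5.247e-01]
 [ 4.000e-04 -9.892e-01 -1.465e-01  3.049e-01]
 [-1.000e+00 -2.000e-04 -1.100e-03  1.268e-01]
 [ 0.000e+00  0.000e+00  0.000e+00  1.000e+00]] [ 1.65160269 -0.75121973  5.09016948] [-0.22787039  0.05205557 -0.0071161 ]
```

View pics/s10c.png

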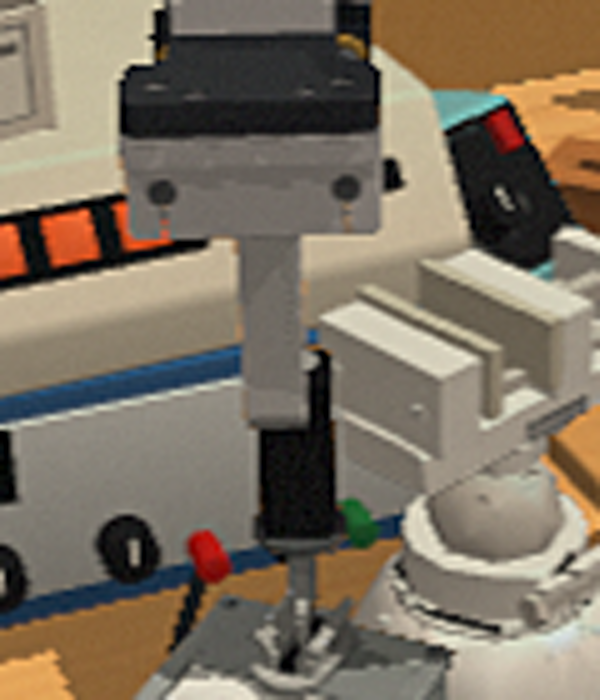

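View pics/w10c.png

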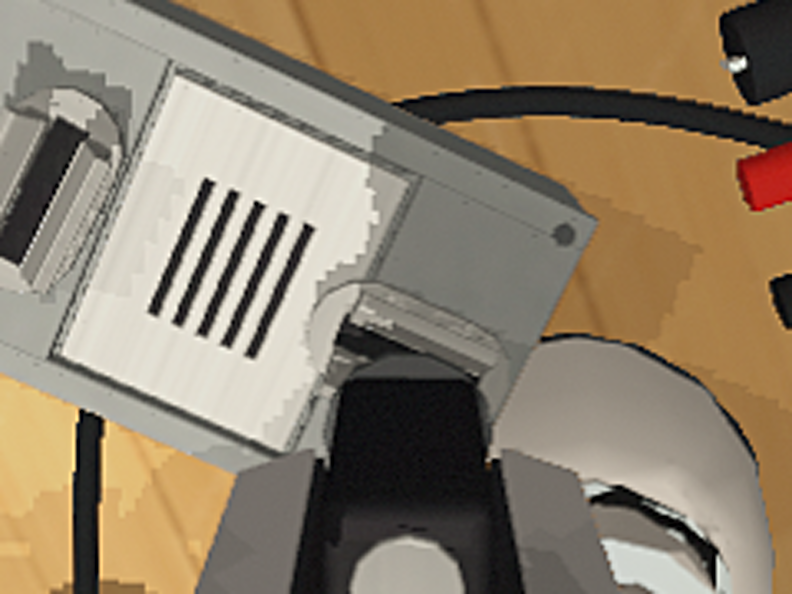

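step_arm(motion=[[[0.001, 0, 0, 0, 0, 0], [0.001, 0, 0, 0, 0, 0], [0.001, 0, 0, 0, 0, 0], [0.001, 0, 0, 0, 0, 0], [0, 0, 0, 0, 0, 0]]])

```text
time_s: 14.15
ee_pos: [0.526, 0.3054, 0.1258]
eef_rot: [-2.893, 1.565, 0.395]
force: [-1.0, -2.8, 25.7]
grip_width: 0.0244
```

Run:
```python
from h import *
o=get_obs();print(np.round(toolpose(o),4),o['force'],o['moment'])
w=snap('wrist');s=snap('side');crop(s,250,240,100,80,7,'s11c');crop(w,200,140,240,180,3.3,'w11c')
```

```text
[[ 0.0053  0.1465 -0.9892  0.526 ]
 [ 0.0022 -0.9892 -0.1465  0.3054]
 [-1.     -0.0014 -0.0056  0.1258]
 [ 0.      0.      0.      1.    ]] [-0.95079545 -2.79438841 25.68860445] [-0.92198227  0.68020924 -0.12829039]
```

View pics/s11c.png

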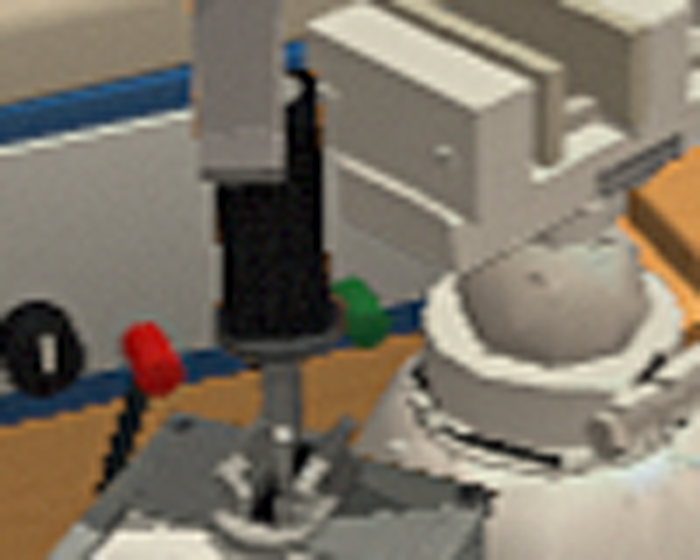

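View pics/w11c.png

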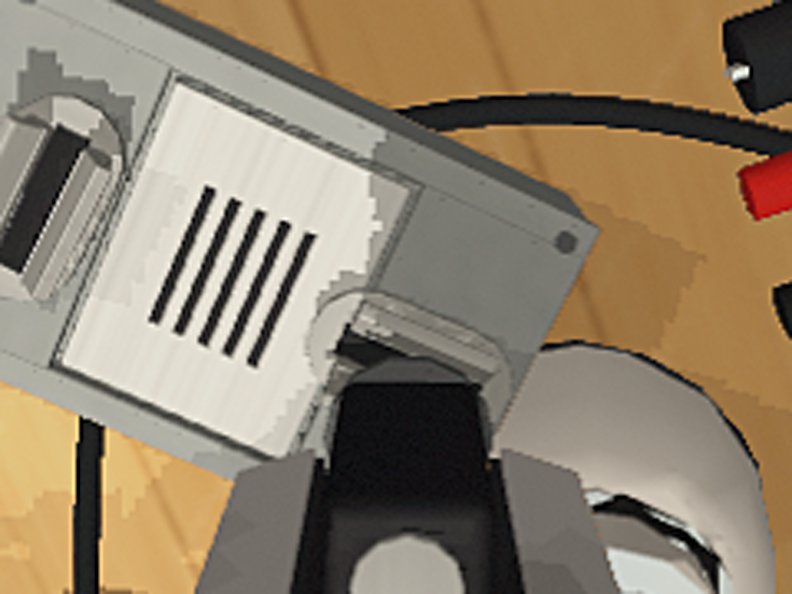

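step_arm(motion=[[[-0.002, 0, 0, 0, 0, 0], [0, 0.0005, 0, 5, 0, 0], [0, 0.0005, 0, 5, 0, 0], [0.001, 0, 0, 0, 0, 0], [0.001, 0, 0, 0, 0, 0], [0.001, 0, 0, 0, 0, 0], [0, 0, 0, 0, 0, 0]]])

```text
time_s: 15.12
ee_pos: [0.5245, 0.3039, 0.121]
eef_rot: [0.481, 1.571, -2.687]
force: [1.0, 0.1, 1.3]
grip_width: 0.0246
```

Run:
```python
from h import *
o=get_obs();print(np.round(toolpose(o),4),o['force'],o['moment'])
w=snap('wrist');s=snap('side');crop(s,250,240,100,80,7,'s12c');crop(w,200,140,240,180,3.3,'w12c')
```

```text
[[-3.000e-04 -2.680e-02 -9.996e-01  5.245e-01]
 [-1.000e-04 -9.996e-01  2.680e-02  3.039e-01]
 [-1.000e+00  1.000e-04  3.000e-04  1.210e-01]
 [ 0.000e+00  0.000e+00  0.000e+00  1.000e+00]] [0.98639712 0.07269678 1.27552381] [-0.05161696 -0.11580393 -0.03920893]
```

View pics/s12c.png

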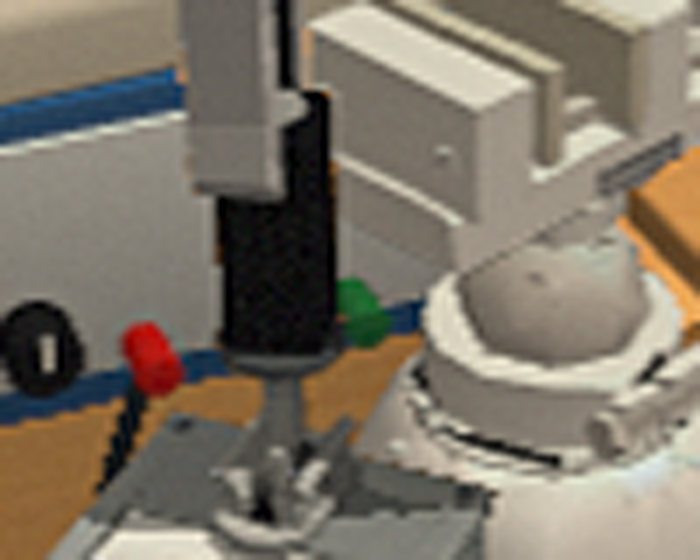

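View pics/w12c.png

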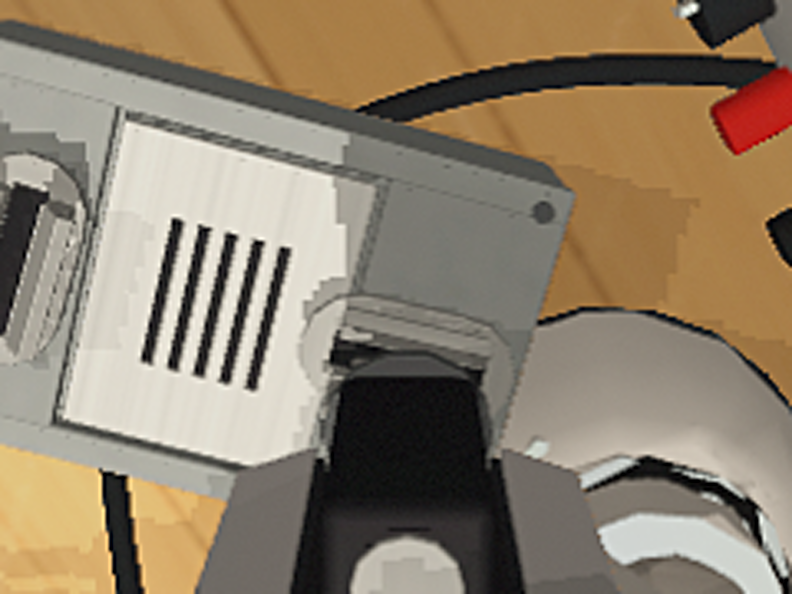

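step_arm(motion=[[[0, -0.00066, 4e-05, -7.2, 0, 0], [0, -0.00066, 4e-05, -7.2, 0, 0], [0, -0.00066, 4e-05, -7.2, 0, 0], [0, -0.00066, 4e-05, -7.2, 0, 0], [0, -0.00066, 4e-05, -7.2, 0, 0], [0, -0.00066, 4e-05, -7.2, 0, 0], [0, 0, 0, 0, 0, 0]]])

```text
time_s: 16.1
ee_pos: [0.5232, 0.3074, 0.1211]
eef_rot: [0.64, 1.571, -1.776]
force: [1.6, -0.0, -1.5]
grip_width: 0.0246
```

Run:
```python
from h import *
o=get_obs();print(np.round(toolpose(o),4),o['force'],o['moment'])
w=snap('wrist');s=snap('side');crop(s,250,240,100,80,7,'s13c');crop(w,200,140,240,180,3.3,'w13c')
```

```text
[[-1.000e-04  6.639e-01 -7.479e-01  5.232e-01]
 [-3.000e-04 -7.479e-01 -6.639e-01  3.074e-01]
 [-1.000e+00  2.000e-04  2.000e-04  1.211e-01]
 [ 0.000e+00  0.000e+00  0.000e+00  1.000e+00]] [ 1.57538868 -0.03294035 -1.47713499] [-0.23203335 -0.35758916 -0.05673957]
```

View pics/s13c.png

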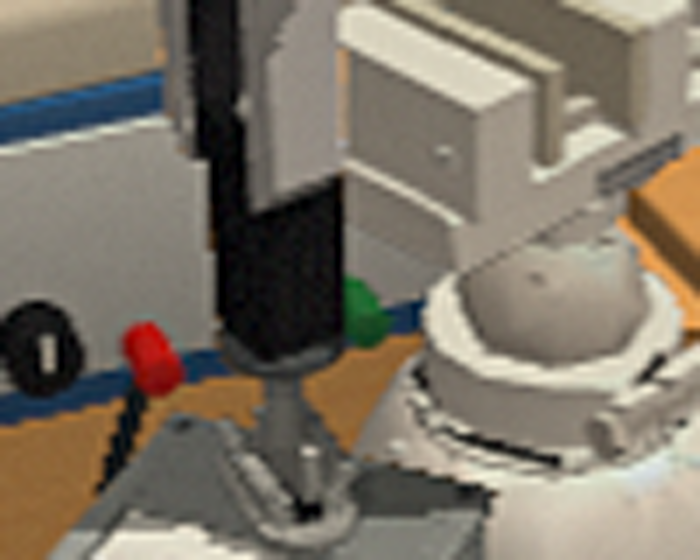

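View pics/w13c.png

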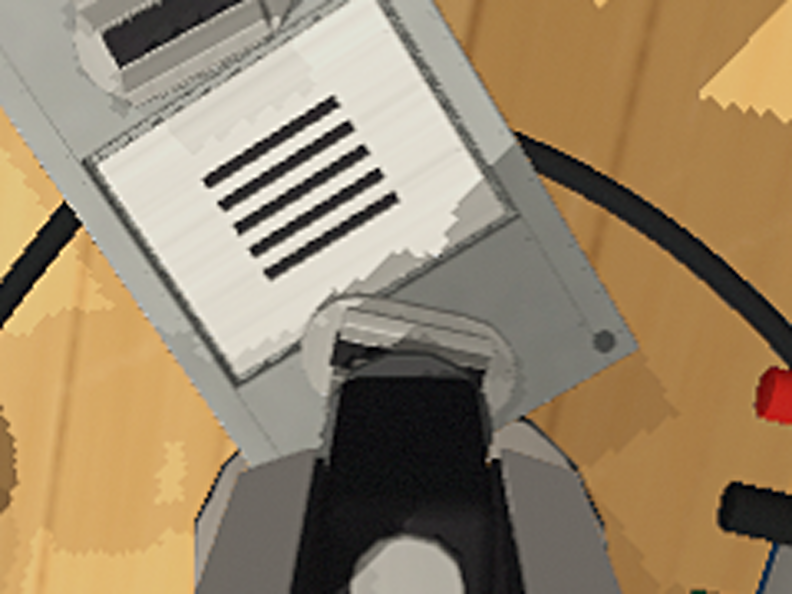

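step_arm(motion=[[[0, -0.00066, 4e-05, -7.2, 0, 0], [0, -0.00066, 4e-05, -7.2, 0, 0], [0, -0.00066, 4e-05, -7.2, 0, 0], [0, -0.00066, 4e-05, -7.2, 0, 0], [0, -0.00066, 4e-05, -7.2, 0, 0], [0, -0.00066, 4e-05, -7.2, 0, 0], [0, -0.0002, 0, -2, 0, 0], [0, 0, 0, 0, 0, 0]]])

```text
time_s: 17.2
ee_pos: [0.5196, 0.3093, 0.1212]
eef_rot: [1.509, 1.571, -0.12]
force: [2.7, -0.6, -2.4]
grip_width: 0.0241
```

Run:
```python
from h import *
o=get_obs();T=toolpose(o);print(np.round(T,4),np.degrees(np.arctan2(T[1,1],T[0,1])),o['force'],o['moment'])
w=snap('wrist');s=snap('side');crop(s,250,240,100,80,7,'s14c');crop(w,200,140,240,180,3.3,'w14c')
```

```text
[[ 1.000e-04  9.983e-01 -5.810e-02  5.196e-01]
 [-0.000e+00 -5.810e-02 -9.983e-01  3.093e-01]
 [-1.000e+00  1.000e-04  0.000e+00  1.212e-01]
 [ 0.000e+00  0.000e+00  0.000e+00  1.000e+00]] -3.3327013712626234 [ 2.70170189 -0.62919696 -2.40919284] [-0.12338072 -0.70209502 -0.00698004]
```

View pics/w14c.png

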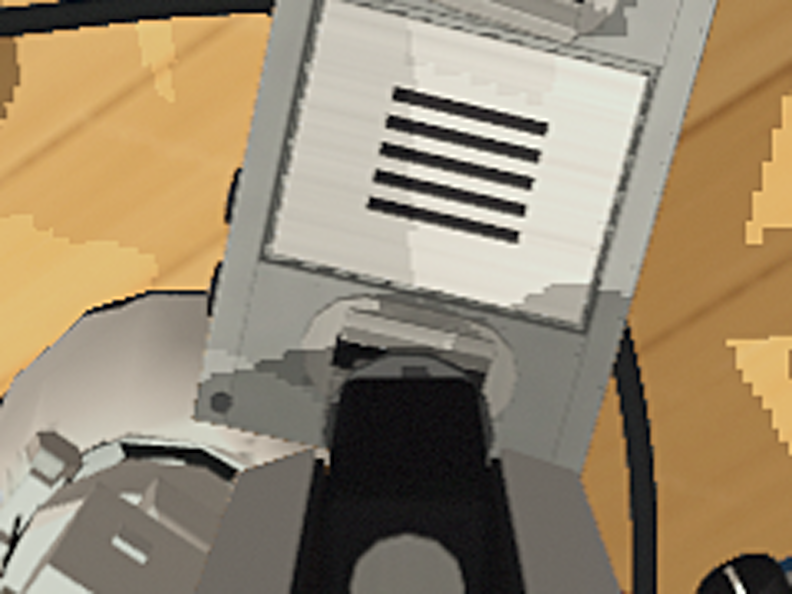

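step_arm(motion=[[[0, -0.0002, 0, -2, 0, 0], [0, -0.0002, 0, -2, 0, 0], [0, -0.0002, 0, -2, 0, 0], [0, 0, 0, 0, 0, 0]]])

```text
time_s: 17.8
ee_pos: [0.519, 0.3093, 0.1212]
eef_rot: [2.118, 1.571, 0.597]
force: [3.5, 0.3, -4.4]
grip_width: 0.0244
```

Run:
```python
from h import *
o=get_obs();T=toolpose(o);print(o['ee_pos'],np.degrees(np.arctan2(T[1,1],T[0,1])),o['force'],o['moment'],o['tau'])
w=snap('wrist');crop(w,200,140,240,180,3.3,'w15c')
```

```text
[0.51900497 0.30928239 0.12119192] 2.8414702212331404 [ 3.51851557  0.28472072 -4.41051643] [-0.03110524 -1.11396803 -0.53997418] [  1.76948145 -63.81813526 -34.13646698   0.46998063   1.27455588
  -0.94730616]
```

View pics/w15c.png

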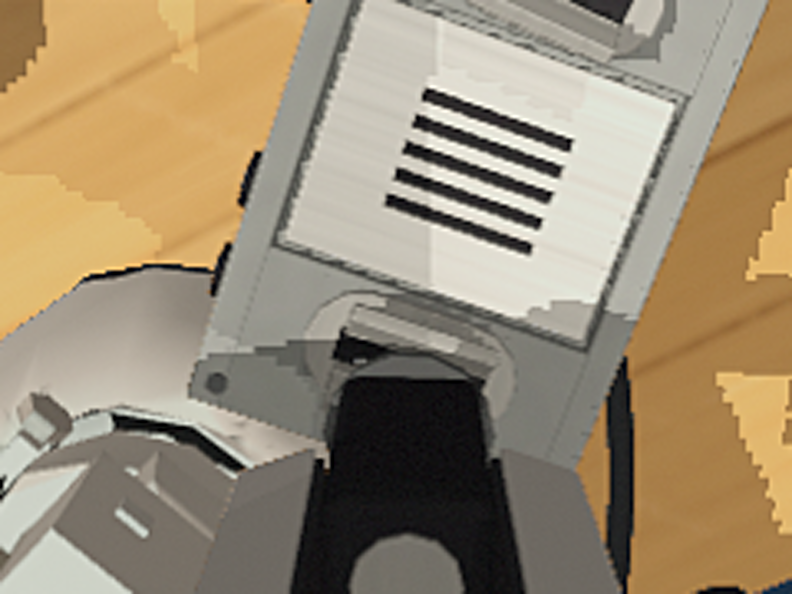

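step_arm(motion=[[[0, 0.0004, 0, 4, 0, 0], [0, 0.0004, 0, 4, 0, 0], [0, 0, 0, 0, 0, 0], [-0.005, 0, 0, 0, 0, 0], [-0.01, 0, 0, 0, 0, 0], [-0.03, 0, 0, 0, 0, 0], [-0.05, 0, 0, 0, 0, 0], [-0.05, 0, 0, 0, 0, 0], [-0.05, 0, 0, 0, 0, 0], [0, 0, 0, 0, 0, 0], [0, 0, 0, 0, 0, 0]]])

```text
time_s: 19.23
ee_pos: [0.5195, 0.3092, 0.3156]
eef_rot: [-1.008, 1.57, -2.669]
force: [-0.0, 0.3, -1.6]
grip_width: 0.0243
```

Run:
```python
from h import *
o=get_obs();T=toolpose(o);print(o['ee_pos'],np.degrees(np.arctan2(T[1,1],T[0,1])),o['force'],o['moment'],abs(o['joint_vel']).max())
w=snap('wrist','w16');crop(w,220,80,210,180,3.7,'w16c');s=snap('side');crop(s,200,100,180,270,2.2,'s16c')
```

```text
[0.51945141 0.30920518 0.31558707] -5.149990798338568 [-0.03885616  0.28386476 -1.61215   ] [-0.09770631  0.08204754  0.00061492] 0.020436111293832927
```

View pics/w16c.png

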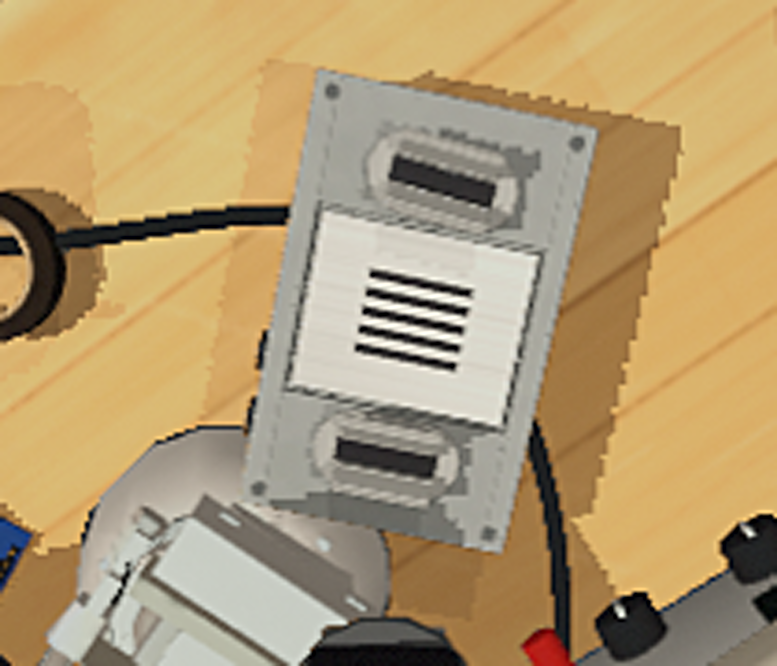

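View pics/s16c.png

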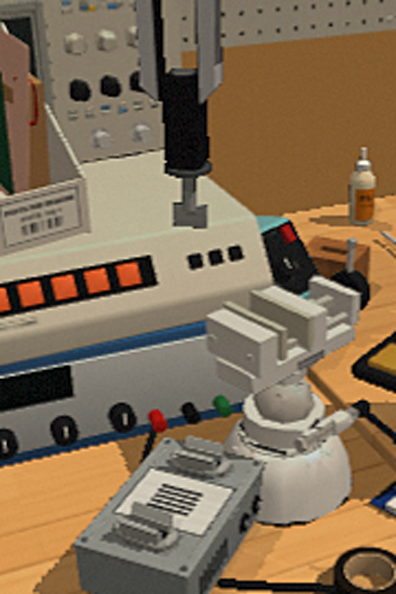

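Run:
```python
from h import *
w=snap('wrist');g=cv2.cvtColor(w['pixels'],cv2.COLOR_RGB2GRAY)
roi=g[80:260,220:430];_,th=cv2.threshold(roi,70,255,cv2.THRESH_BINARY_INV)
cs,_=cv2.findContours(th,0,2)
for c in cs:
    a=cv2.contourArea(c)
    if 20<a<600:
        (x,y),(ww,hh),an=cv2.minAreaRect(c)
        b=cv2.boxPoints(((x,y),(ww,hh),an));e=[(b[i]+b[(i+1)%4])/2 for i in range(4)]
        p,q=(e[0],e[2]) if np.linalg.norm(e[0]-e[2])>np.linalg.norm(e[1]-e[3]) else (e[1],e[3])
        P,Q=[onz(w,(u[0]+220,u[1]+80),.056) for u in (p,q)];d=P-Q
        print(np.round((x,y),1),a,np.round((P+Q)/2,4),np.linalg.norm(d).round(4),np.degrees(np.arctan2(d[1],d[0]))%180)
```

```text
[103. 173.] 391.0 [0.513 0.242 0.056] 0.0547 174.86952416599314
[169.7 169.4] 210.0 [0.5958 0.2392 0.056 ] 0.0231 22.93757239212339
[206.5 163. ] 25.5 [0.6417 0.2434 0.056 ] 0.0103 88.89270591552376
[202. 148.] 169.0 [0.6366 0.2629 0.056 ] 0.0227 88.66107313686601
[  4. 149.] 75.5 [0.3948 0.2834 0.056 ] 0.0253 80.98678757892964
[103.9 123.3] 125.0 [0.5198 0.3041 0.056 ] 0.0325 163.40687661172186
[146.8 146.7] 247.0 [0.5693 0.2698 0.056 ] 0.0824 89.60924086514943
[109.5  95.9] 21.0 [0.5292 0.3361 0.056 ] 0.0322 163.60743271219408
[110.5  90.9] 21.0 [0.5309 0.3419 0.056 ] 0.0321 163.6432501211858
[111.5  86. ] 22.0 [0.5325 0.3474 0.056 ] 0.032 163.67816442828823
[113.   81.1] 23.0 [0.5347 0.3529 0.056 ] 0.0312 163.7149700314756
[113.5  75.9] 22.0 [0.5359 0.3588 0.056 ] 0.0322 162.97773168902432
[38.5 71. ] 578.5 [0.4493 0.3725 0.056 ] 0.0899 174.6229585214507
[119.5  48.5] 147.0 [0.5453 0.389  0.056 ] 0.0326 159.4496026054101
```

step_arm(motion=[[[0, -0.0224, 0.0294, 0, 0, 0], [0, -0.0224, 0.0294, 0, 0, 0], [0, -0.0224, 0.0294, 0, 0, 0], [0, -0.0224, 0.0294, 0, 0, 0], [0, 0.0061, 0.046, 0, 0, 0], [0, 0.0061, 0.046, 0, 0, 0], [0, 0.0061, 0.046, 0, 0, 0], [0, 0.0061, 0.046, 0, 0, 0], [0, 0.0061, 0.046, 0, 0, 0], [0, 0.0061, 0.046, 0, 0, 0], [0, 0.0061, 0.046, 0, 0, 0], [0, 0, 0, 7.7, 0, 0]]])

```text
time_s: 20.88
ee_pos: [0.4329, -0.1266, 0.3152]
eef_rot: [-1.563, 1.569, 2.919]
force: [-0.5, 0.0, -1.5]
grip_width: 0.0245
```

step_arm(motion=[[[0, 0, 0, 7.7, 0, 0], [0.04, 0, 0, 0, 0, 0], [0.04, 0, 0, 0, 0, 0], [0.04, 0, 0, 0, 0, 0], [0, 0, 0, 0, 0, 0], [0, 0, 0, 0, 0, 0]]])

```text
time_s: 21.62
ee_pos: [0.4339, -0.1244, 0.1977]
eef_rot: [1.554, 1.569, -0.376]
force: [-0.1, -0.1, -1.5]
grip_width: 0.0247
```

Run:
```python
from h import *
o=get_obs();T=toolpose(o);print(o['time_s'],T[:3,:3].round(4),o['ee_pos'],np.degrees(np.arctan2(T[1,1],T[0,1])),abs(o['joint_vel']).max())
d=np.array([.4319,-.1294,.046]);print('stand in tool',T[:3,:3].T@(d-T[:3,3]))
w=snap('wrist','w17');crop(w,220,150,200,200,3,'w17c')
s=snap('side');crop(s,300,110,120,140,5,'s17c')
```

```text
21.625 [[ 1.300e-03  9.362e-01 -3.513e-01]
 [-5.000e-04 -3.513e-01 -9.362e-01]
 [-1.000e+00  1.400e-03  0.000e+00]] [ 0.43390244 -0.12442899  0.19765897] -20.569286793530704 0.009631004951027932
stand in tool [ 0.15165878 -0.00033698  0.00535411]
```

View pics/w17c.png

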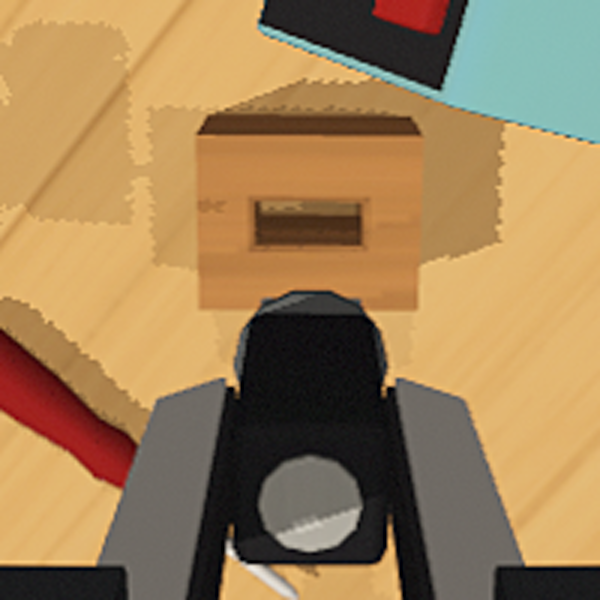

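View pics/s17c.png

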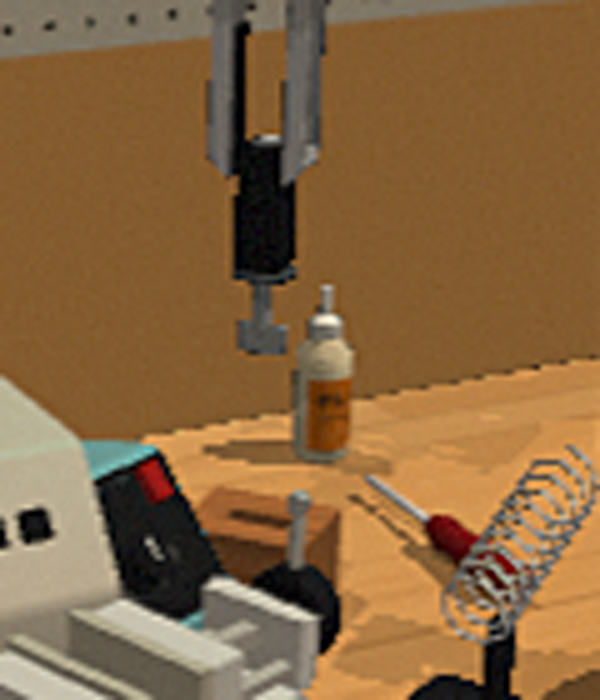

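Run:
```python
from h import *
o=get_obs();T=toolpose(o);w=snap('wrist');s=snap('side')
W=lambda x,y:(220+(x+.5)/3-.5,150+(y+.5)/3-.5)
tl=lambda p:(T[:3,:3].T@(p-T[:3,3])).round(4)
for p in [(308.5,222),(250,198),(366,198),(366,247),(250,247)]:
  m=onz(w,W(*p),.046);print('mouth',m,tl(m))
S=lambda x,y:(300+(x+.5)/5-.5,110+(y+.5)/5-.5)
d,e=tri(w,W(310,503),s,S(265,140));print('disc',d,e,tl(d), tl(onz(w,W(310,503),.1977+.0402)))
for dz in (0,): print('side proj of expected tip',proj(s,T[:3,3]+T[:3,:3]@np.array([.0638,0,.0054])),'seen',S(263,352),'1mm up',proj(s,T[:3,3]+T[:3,:3]@np.array([.0618,0,.0054])))
```

```text
mouth [ 0.43226733 -0.1289734   0.046     ] [ 0.1518 -0.0004  0.0048]
mouth [ 0.4179639  -0.11542905  0.046     ] [ 0.1518 -0.0186 -0.0028]
mouth [ 0.45166253 -0.12809984  0.046     ] [ 0.1519  0.0174 -0.0028]
mouth [ 0.44632931 -0.14286011  0.046     ] [0.1519 0.0176 0.0129]
mouth [ 0.41225179 -0.1300434   0.046     ] [ 0.1518 -0.0188  0.0129]
disc [ 0.43233173 -0.12847298  0.23894145] 0.0004285107663667229 [-0.0411 -0.0001  0.0043] [-0.0401  0.0001  0.0048]
side proj of expected tip [351.2430537  180.03378682] seen (352.2, 180.0) 1mm up [351.26867619 179.25985013]
```

step_arm(motion=[[[0.03, 0, 0, 0, 0, 0], [0.03, 0, 0, 0, 0, 0], [0.02, 0, 0, 0, 0, 0], [0.02, 0, 0, 0, 0, 0], [0.015, 0, 0, 0, 0, 0], [0.006, 0, 0, 0, 0, 0], [0, 0, 0, 0, 0, 0], [0, 0, 0, 0, 0, 0]]])

```text
time_s: 22.82
ee_pos: [0.4338, -0.1244, 0.0759]
eef_rot: [1.556, 1.57, -0.374]
force: [0.5, -0.5, -0.8]
grip_width: 0.0244
```

step_arm(motion=[[[0.002, 0, 0, 0, 0, 0], [0.002, 0, 0, 0, 0, 0], [0.002, 0, 0, 0, 0, 0], [0, 0, 0, 0, 0, 0]]])

```text
time_s: 23.32
ee_pos: [0.4336, -0.1243, 0.0697]
eef_rot: [1.556, 1.57, -0.374]
force: [-3.1, 1.4, 7.4]
grip_width: 0.0245
```

Run:
```python
from h import *
o=get_obs();print(o['ee_pos'],o['force'],o['moment'])
w=snap('wrist');crop(w,200,180,240,180,3.3,'w18c');s=snap('side');crop(s,300,150,120,120,5,'s18c')
```

```text
[ 0.4335554  -0.12429352  0.06974646] [-3.11046051  1.38220067  7.40042616] [0.1813999  0.7392359  0.00517921]
```

View pics/s18c.png

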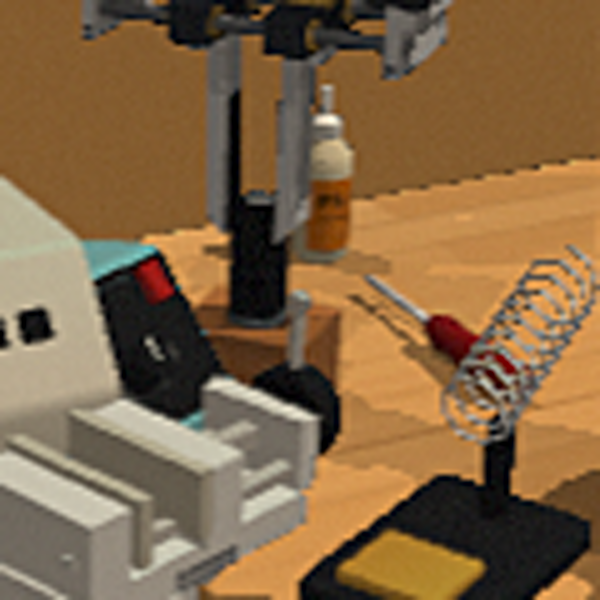

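View pics/w18c.png

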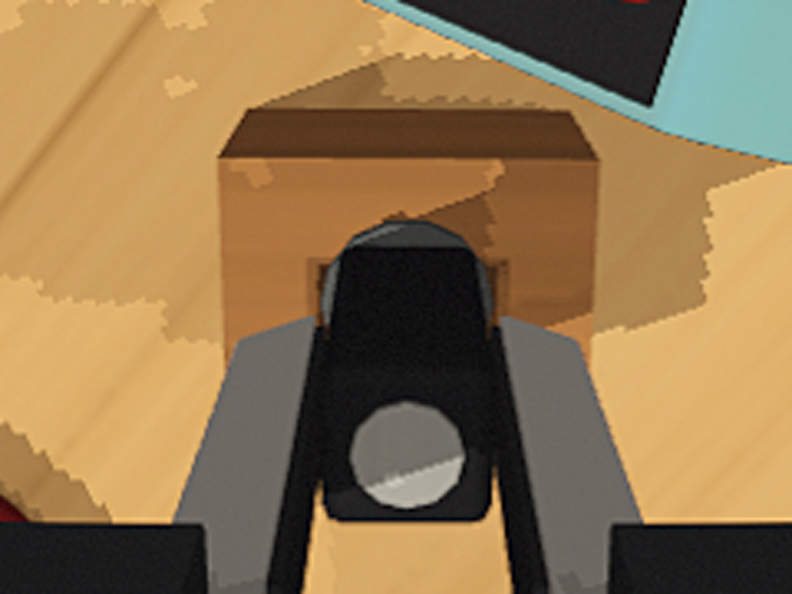

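step_arm(motion=[[[0, 0, 0, 0, 0, 0], [0, 0, 0, 0, 0, 0], [0, 0, 0, 0, 0, 0], [0, 0, 0, 0, 0, 0]]], fingers=0.055)

```text
time_s: 23.92
ee_pos: [0.4334, -0.1242, 0.0692]
eef_rot: [-1.915, 1.571, 2.439]
force: [0.2, 0.0, -0.9]
grip_width: 0.0548
```

step_arm(motion=[[[-0.01, 0, 0, 0, 0, 0], [-0.03, 0, 0, 0, 0, 0], [-0.05, 0, 0, 0, 0, 0], [-0.05, 0, 0, 0, 0, 0], [-0.05, 0, 0, 0, 0, 0], [-0.05, 0, 0, 0, 0, 0], [0, 0, 0, 0, 0, 0], [0, 0, 0, 0, 0, 0]]])

```text
time_s: 24.92
ee_pos: [0.4331, -0.1241, 0.3087]
eef_rot: [-1.561, 1.57, 2.792]
force: [0.6, -0.5, -0.6]
grip_width: 0.0549
```

Run:
```python
from h import *
o=get_obs();print(o['time_s'],o['ee_pos'],o['force'],o['grip_width'])
w=snap('wrist');crop(w,220,130,200,150,3.5,'w19c');s=snap('side');crop(s,220,150,200,200,3,'s19c');t=snap('top','t19');crop(t,165,160,150,110,5,'t19c')
```

```text
24.925 [ 0.43306793 -0.12412997  0.30872908] [ 0.61814408 -0.47480136 -0.63271514] 0.05488291454149566
```

View pics/s19c.png

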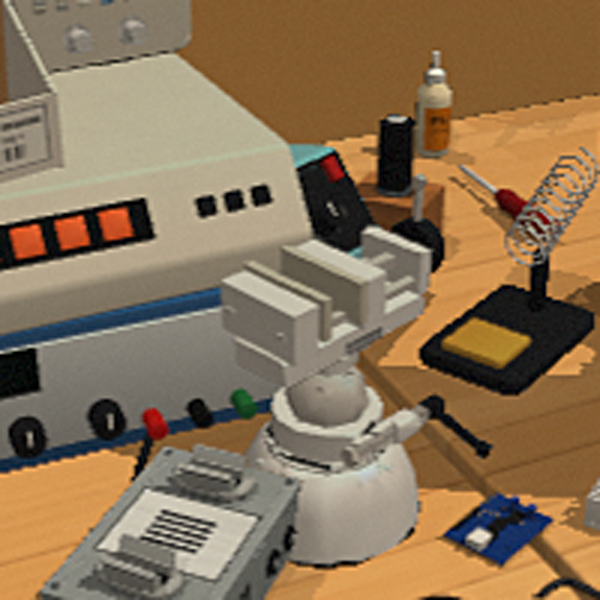

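View pics/w19c.png

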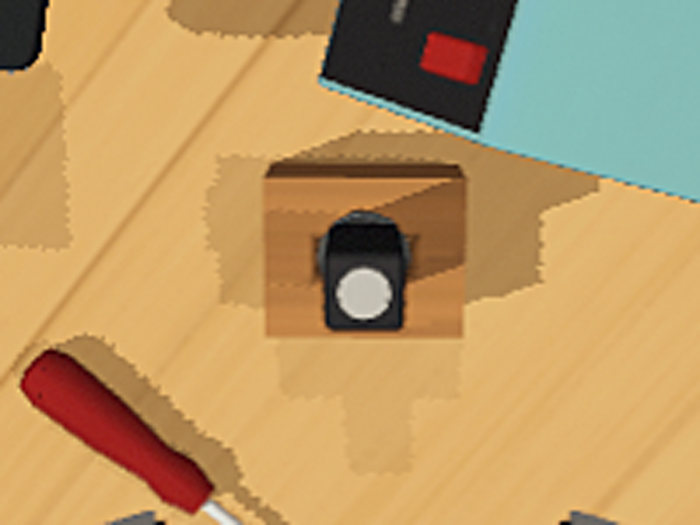

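View pics/t19c.png

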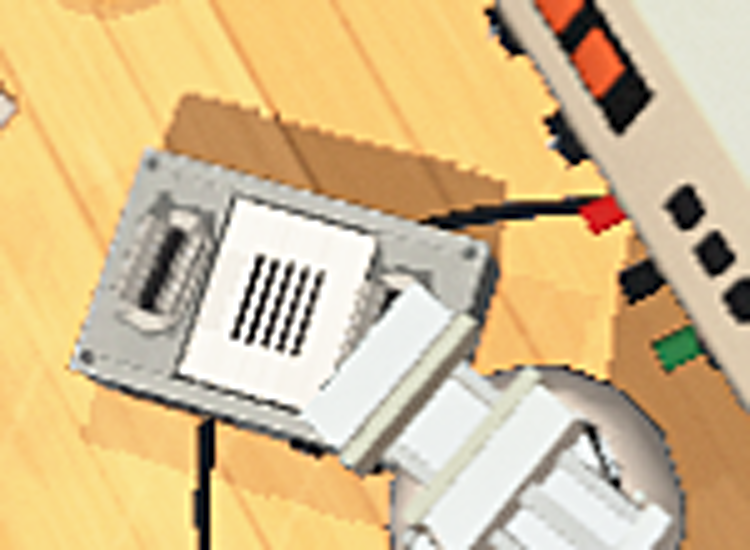

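The driver is upright in its stand, both cams lie across the case and the panel is in place. Handing in.

```bash
python3 -c "
from station import ticket;print(ticket.hand_in())"
```

```text
the job is handed in; nothing more can be done
None
```

I turned the locked fastener, the one beside the vise, a quarter turn counter-clockwise to its stop with the driver. I then put the driver back upright in the stand and handed the job in with the robot clear, at about 25 s.

**Turn:** The twisting moment at the wrist went from about 0 to 0.54 N m over the last few degrees, which I took as the stop. After lifting off, its slot measured 163.4° against the case's x direction of about 163.6°.

**Other fastener and panel:** I did not touch the other fastener. Its slot measured 159.4°, about 4° off the case's x direction. I have no angle for it from before the turn to compare with. The panel still lies flush in its place.

**Driver:** The side and wrist views after release show it upright, with its collar resting on the stand.

**One attempt that failed first:** I lowered the blade about 25° ahead of the slot to keep the fingers clear of the vise jaw. It jammed on the slot's flared walls at 26 N. Easing it back 10° let it drop in with almost no force.

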